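# Hand-tighten a pressure vessel's coupling nut, then tighten it with the right spanner

## Robot

A 6-joint arm with a two-finger parallel gripper is mounted at the origin on the work surface. World frame = base frame: x ahead of the robot, y to its left, z up, the work surface at z = 0. Lengths are in m, angles in rad, forces in N, time in s.
With the tool pointing down it reaches from about 0.35 to 1 m from the base axis. Payload 7.1 kg.
Tool frame: the origin (TCP) lies between the finger pads; the fingertips stand 22 mm ahead of it and the grasp point (between the pads) lies 3 mm ahead of it; x points along the fingers, y is the direction in which the jaws open and shut, and the axes are right-handed (so a half turn about x gives the same grasp; the last joint's range is limited). The gripper opens to 85 mm and grips with 20 to 120 N. Pads are 22 mm wide; open, the fingers measure 114 mm over their backs; the gripper's body (76 mm by 85 mm) begins 54 mm behind the grasp point. The pads swing forward as they close: fully open they stand 13 mm farther back than shut.
Start: joints at [-1.22, 0.423, 1.63, -0, 1.089, -0.019], TCP at [0.226, -0.583, 0.253] pointing down, gripper open.
Joint ranges: [-3, 3], [-0.9, 2.11], [0.09, 2.58], [-1.31, 4.45], [0.11, 2.69], [-2.54, 2.54]. Speed limits (rad/s): [2.39, 2.39, 3.01, 3.14, 3.14, 3.14].

## Interface

Orientations are given as a rotation vector (axis times angle).
In Python, from rig import manip gives the robot as it stands. The module is installed in compiled form; this text tells all that it offers. Calls block until the motion is done:
- manip.move_to(position, orientation): joint-space move of the TCP to a pose.
- manip.servo_line(position, orientation=None, rate=0.15): straight line of the TCP; orientation=None keeps the orientation; rate is the mean speed in m/s.
- manip.set_joints(angles): joint-space move.
- manip.command_gripper(opening, f_grip=None): finger opening in m; f_grip is the grip in N (None keeps the last); returns when the fingers have stopped.
- manip.hold(seconds).
- manip.solve_ik(position, orientation): joint angles nearest the present ones, or None.
- manip.camera(name): name is "scene" or "top" or "wrist"; returns a dict with "image" (480x640x3 uint8, red, green, blue), "fx", "fy", "cx", "cy" (pixels), "cam_to_world" (4x4, takes a point from camera to world coordinates); the wrist camera has in their place "mount" (4x4, takes a point from camera to tool coordinates, whose origin is the TCP and whose axes are the tool frame's). Camera axes: x right, y down, z forward; pixel columns grow to the right and rows downward; lengths in m; the calibration is good to about 2 mm. A picture is of the moment at which its call begins: read the wrist's pose just before it. There is no depth.
A pose or a line that the arm cannot do raises manip.IKError and nothing moves.
- manip.sign_off(): hands the job in, once; it reports no verdict.
Readings, each from a call of its own:
- manip.get_time(): time.
- manip.get_joint_positions(): joint angles.
- manip.get_joint_vel(): joint speeds.
- manip.get_tau(): joint torques, N m.
- manip.get_position(): TCP position.
- manip.get_ee_rot(): TCP orientation.
- manip.get_contact_force(): force on the tool from outside, world axes, zero at the start.
- manip.get_torque(): the same for the moment, N m.
- manip.get_width(): finger opening in m.
Only numpy, scipy, OpenCV 4.12 (cv2) and the standard library are available. Lean on these libraries where they do the work, as an engineer would, in place of code of your own. Each camera call takes 0.05 s, during which the arm holds its last target.

## Task

Take hold of the larger brass coupling nut on the pressure vessel and turn it clockwise by hand until its pointer is at the single black mark (hand tight); then take the one spanner that fits this nut from the rest and use it to turn the nut the remaining way to its stop, where the pointer is at the double mark. Use only the fingers up to the single mark and only the spanner beyond it. Lay that spanner flat back on the rest, across both bars, and leave the small nut, the other spanners and everything else on the bench as they are.

Things in the scene. Friction and masses are not known exactly. Their poses are not given: they have to be found in the camera images.
- nut (a joint): Turn of the large coupling nut about its own axis, rad: grows clockwise as seen from outside (tightening). It starts loose, 0 to 0.4; 1.15 is the single black mark (hand tight); 1.80 is the stop and the double black mark. It stays where it is left; about 0.3 N m to turn.
- nut_mid (a point): Centre of the large brass hex nut: 40 mm across flats, 46 across corners, 30 tall, a 5 mm cap on top with a dark pointer bar towards -x. z: its axis, out of the vessel, leaning 28 degrees from vertical to the vessel's -x; x and y turn with the nut, y normal to a flat, x to a corner. Along the axis below this point: fixed 80 mm flange with the marks from 21 mm, vessel from 45 mm.
- small_nut (a joint): Turn of the small coupling nut, rad; it is already tight at 1.80 and must stay so.
- small_nut_mid (a point): Centre of the small brass hex nut (30 mm across flats, 26 mm tall), on the same vessel, 130 mm beside the large one, leaning alike. Left or right of it.
- vessel: Fixed steel cylinder, 116 mm diameter, 264 mm long over 132 mm end flanges, lying along its y axis, centre line 95 mm above the bench. Origin: under its middle, on the bench. Couplings at y = +65 and -65 mm, leaning to -x; a gauge (58 mm wide, top 251 mm up) at its back at x = +62, y = 0.
- rest: Fixed spanner rest: a plate 150 mm (x) by 300 mm (y), with two black bars along y at x = +55 and -55 mm, each 14 mm wide, tops 30 mm above the bench. Origin: centre of its underside on the bench. Three spanners lie across the bars about 95 mm apart, jaws towards +x, in any order.
- spanner_s: Spanner with a 33.5 mm jaw gap, 12 mm thick, 196 mm long, 260 g; three look alike. Origin: centre of the jaw gap, underside. x points out of the open jaw (tips flared, to x = 27 mm); throat at x = -26, straight 18 mm wide handle from x = -40 to -169; jaw arms 11 mm wide. z: normal to the flat side. Balance point near x = -60.
- spanner_m: Spanner with a 43.5 mm jaw gap, 12 mm thick, 196 mm long, 260 g; three look alike. Origin: centre of the jaw gap, underside. x points out of the open jaw (tips flared, to x = 27 mm); throat at x = -26, straight 18 mm wide handle from x = -40 to -169; jaw arms 11 mm wide. z: normal to the flat side. Balance point near x = -60. It fits the large nut.
- spanner_l: Spanner with a 53.5 mm jaw gap, 12 mm thick, 196 mm long, 260 g; three look alike. Origin: centre of the jaw gap, underside. x points out of the open jaw (tips flared, to x = 27 mm); throat at x = -26, straight 18 mm wide handle from x = -40 to -169; jaw arms 11 mm wide. z: normal to the flat side. Balance point near x = -60.
- tape: Bystander: yellow roll of tape, 68 mm diameter, 22 mm high, on the bench before the vessel. Origin under its centre.
- tee: Bystander: small brass tee fitting, 60 mm long, 30 mm high, on the bench behind. Origin under its middle.
- screwdriver: Bystander: screwdriver with a green handle lying on the bench. Origin about under its middle.
- spray: Bystander: spray can, 54 mm diameter, 150 mm high. Origin under its centre.
- sleeve: Bystander: upright brass hose sleeve, 32 mm diameter, 60 mm high, between the rest and the vessel. Origin under its centre.
Mind the look-alikes: they are no part of the job. Leave any green look-alike of the spanner_m alone.

How it is judged:
By the outcome, as a careful person would: the job done as asked, in the order asked, and still so for the second after the job is handed in, with the robot touching nothing.
It also fails if it takes over 72 s, if anything falls off the work surface, if the arm or the gripper's body presses on something with over 40 N, if the wrist force passes 120 N, or if a joint passes its speed limit or range.

## Working session

There is one attempt and no reset: what is moved stays moved. The work goes in short steps, each a Python script; the robot and the scene stay as the last script left them, time stands still between calls to the robot, and variables do not carry over. Pictures are saved under pics/ and viewed, and the job is handed in when it is done.

```bash
mkdir -p pics; ls; python3 - <<'E'
from rig import manip
import cv2
print(manip.get_time(),manip.get_position(),manip.get_ee_rot())
for n in ["scene","top"]:
    c=manip.camera(n); cv2.imwrite(f"pics/{n}0.png",c["image"][:,:,::-1]); print(n,c["fx"],c["fy"],c["cx"],c["cy"]); print(c["cam_to_world"])
print(manip.get_time())
E
```

```text
pics
0.0 [ 0.22572762 -0.58224914  0.25254846] [ 2.01982063  0.37937175 -2.02038524]
scene 505.27441009130035 505.27441009130035 332.9267406787846 236.8799957009463
[[ 0.70025337  0.53332462 -0.47456302  0.99401318]
 [ 0.7138248  -0.53236512  0.45501817 -0.41856098]
 [-0.00996841 -0.65738286 -0.75349082  0.82626604]
 [ 0.          0.          0.          1.        ]]
top 488.973061305717 488.973061305717 313.08375871910874 237.6541007474554
[[ 1.17603437e-02 -9.72614931e-01  2.32124729e-01  3.44608846e-01]
 [-9.99927119e-01 -1.20727309e-02  7.48225937e-05  6.68814173e-03]
 [ 2.72960583e-03 -2.32108692e-01 -9.72686026e-01  1.07181515e+00]
 [ 0.00000000e+00  0.00000000e+00  0.00000000e+00  1.00000000e+00]]
0.1
```

View pics/scene0.png

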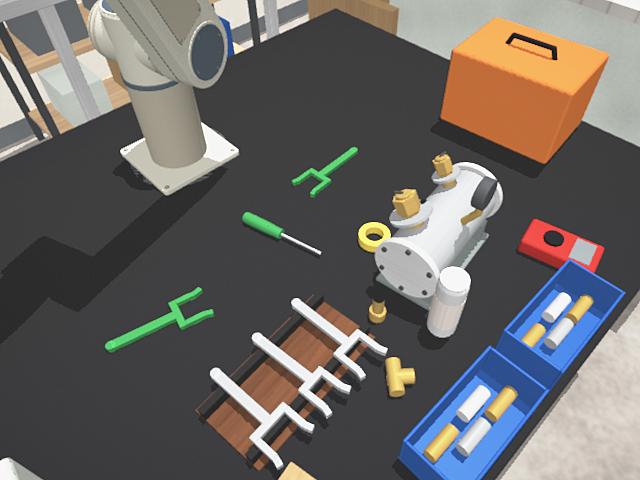

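View pics/top0.png

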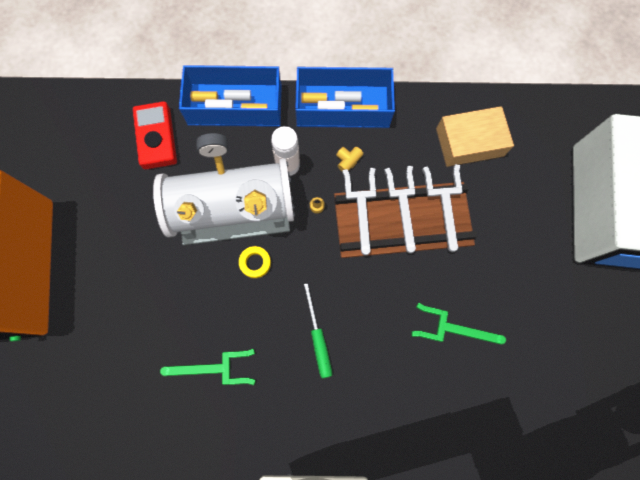

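```bash
cat > h.py <<'E'
from rig import manip
import numpy as np, cv2
from scipy.spatial.transform import Rotation as R
def ray(c,u,v):
    T=c["cam_to_world"]; d=T[:3,:3]@np.array([(u-c["cx"])/c["fx"],(v-c["cy"])/c["fy"],1]); return T[:3,3],d
def onz(c,u,v,z):
    o,d=ray(c,u,v); return o+d*(z-o[2])/d[2]
def proj(c,P):
    T=c["cam_to_world"]; p=(np.asarray(P).reshape(-1,3)-T[:3,3])@T[:3,:3]
    return np.c_[c["fx"]*p[:,0]/p[:,2]+c["cx"],c["fy"]*p[:,1]/p[:,2]+c["cy"]]
def wcam():
    p=np.array(manip.get_position()); r=R.from_rotvec(manip.get_ee_rot()).as_matrix()
    c=manip.camera("wrist"); T=np.eye(4);T[:3,:3]=r;T[:3,3]=p
    c["cam_to_world"]=T@c["mount"]; return c
def crop(im,x0,y0,x1,y1,s,name):
    cv2.imwrite(name,cv2.resize(im[y0:y1,x0:x1,::-1],None,fx=s,fy=s,interpolation=cv2.INTER_CUBIC))
E
python3 - <<'E'
import cv2
a=cv2.imread("pics/top0.png")
cv2.imwrite("pics/t_sp.png",cv2.resize(a[155:265,325:485],None,fx=5,fy=5,interpolation=2))
cv2.imwrite("pics/t_v.png",cv2.resize(a[120:280,145:345],None,fx=4,fy=4-.25,interpolation=2)[:600])
E
```

```text
(no output)
```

View pics/t_sp.png

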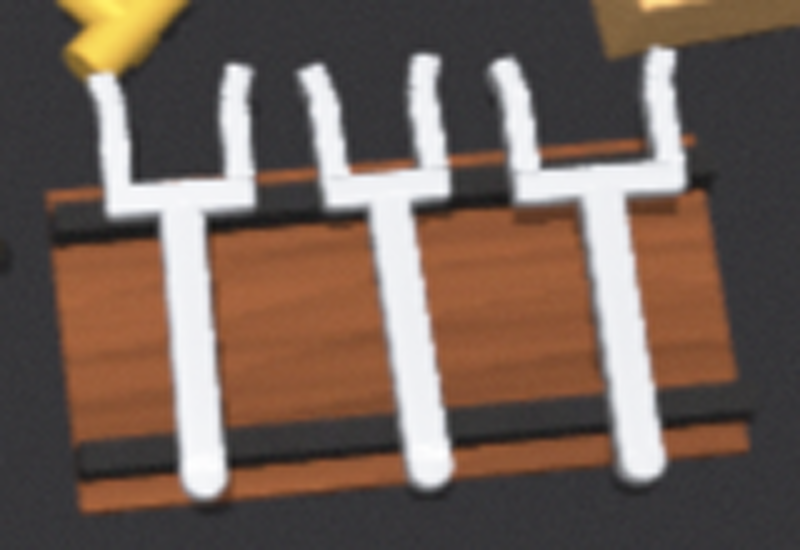

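View pics/t_v.png

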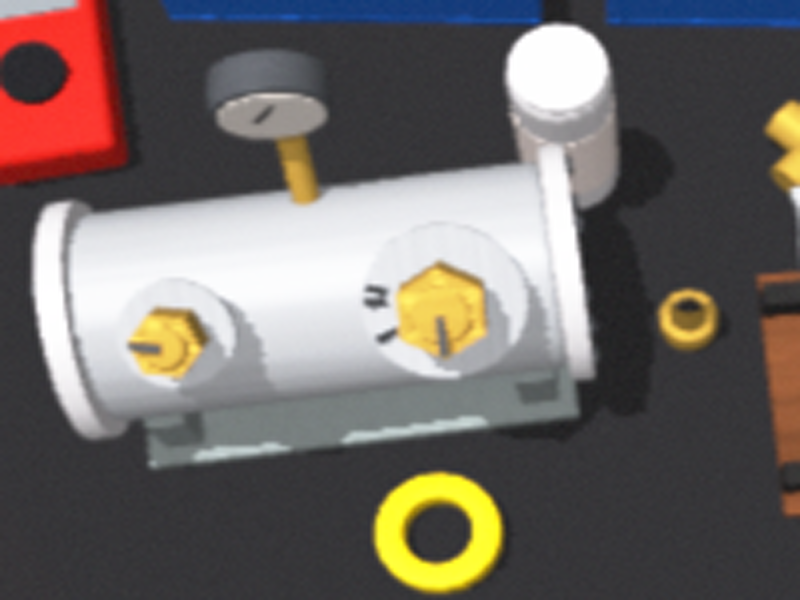

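```bash
python3 - <<'E'
from h import *
c=manip.camera("top"); s=manip.camera("scene")
w=wcam(); print("mount",np.round(w["mount"],4).tolist(),w["fx"],w["cx"],w["cy"])
c28=np.cos(np.radians(28))
P=onz(c,255,203.2,.095+.123*c28);Q=onz(c,186.3,211.5,.095+.116*c28);print(P,Q,np.linalg.norm(P-Q))
print(proj(s,P),proj(s,Q))
# rest spanners: handle ends and jaw bases
for n,pts in dict(m=[(205,490),(160,200+0),(185,190)],s=[(430,475),(388,188)],l=[(640,470),(600,180)]).items():
    print(n,[np.round(onz(c,325+a/5,155+b/5,.042),4) for a,b in pts])
for n,(a,b,z) in dict(tape=(255,262,.022),sleeve=(317,204,.06)).items(): print(n,onz(c,a,b,z))
crop(s["image"],360,140,520,260,5,"pics/s_v.png")
crop(s["image"],200,290,400,470,3.3,"pics/s_sp.png")
E
```

```text
mount [[-0.0004, -0.3258, 0.9455, -0.1195], [1.0, -0.0, 0.0004, 0.0002], [-0.0001, 0.9455, 0.3258, -0.0833], [0.0, 0.0, 0.0, 1.0]] 358.1045902348566 321.96622404777565 235.7832362880388
[0.61620254 0.11532557 0.20360255] [0.60037996 0.24325035 0.19742192] 0.12904767265844622
[[402.50317222 193.57938824]] [[439.59733993 158.67061086]]
m [array([ 0.5579, -0.1074,  0.042 ]), array([ 0.6886, -0.0892,  0.042 ]), array([ 0.6933, -0.1003,  0.042 ])]
s [array([ 0.5657, -0.2044,  0.042 ]), array([ 0.6954, -0.1903,  0.042 ])]
l [array([ 0.569, -0.295,  0.042]), array([ 0.7003, -0.2845,  0.042 ])]
tape [0.53899153 0.13277714 0.022     ]
sleeve [ 0.66100718 -0.00082392  0.06      ]
```

View pics/s_v.png

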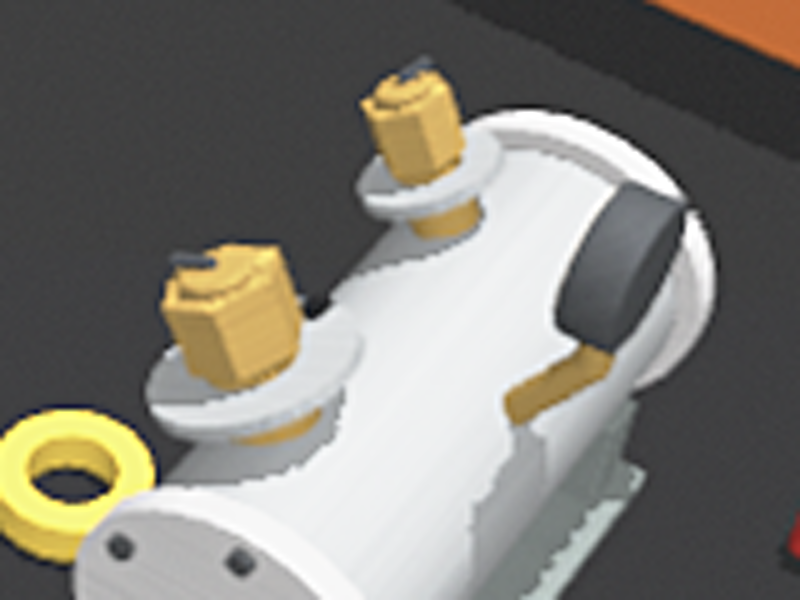

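View pics/s_sp.png

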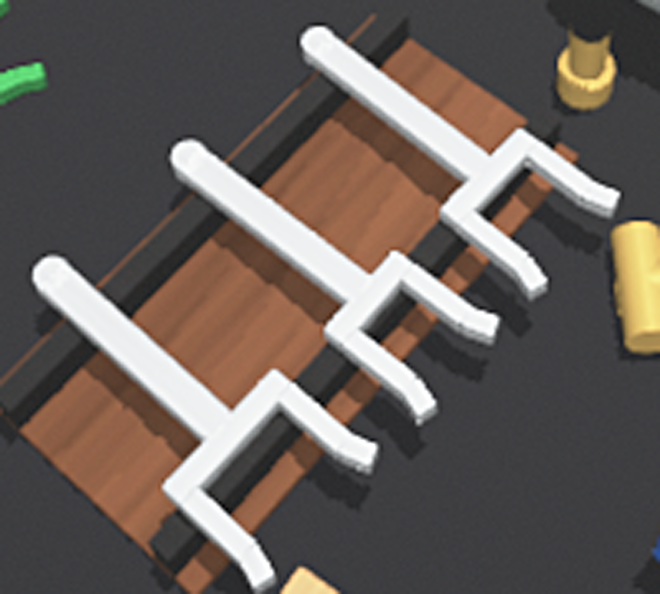

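```bash
cat >> h.py <<'E'
L=np.radians(28)
def vframe(yaw):
    # tilted frame: z = nut axis, x = uphill-ish (vessel +x projected), y = vessel y
    Rv=R.from_euler('z',yaw).as_matrix()
    return Rv@R.from_euler('y',-L).as_matrix()
def toolR(F,a):
    # tool x=-axis; a: angle about +z of F (ccw from outside) of tool y wrt F's x
    z=F[:,2]; y=F[:,0]*np.cos(a)+F[:,1]*np.sin(a); x=-z
    return np.column_stack([x,y,np.cross(x,y)])
def rv(M): return R.from_matrix(M).as_rotvec()
E
python3 - <<'E'
from h import *
yaw=np.radians(7); F=vframe(yaw)
top=np.array([.616,.1153,.2036]); mid=top-.02*F[:,2]; print(mid,F[:,2])
print("toolz now",R.from_rotvec(manip.get_ee_rot()).as_matrix()[:,2])
for ad in range(-180,180,15):
    q=manip.solve_ik(mid+.0*F[:,2],rv(toolR(F,np.radians(ad))))
    print(ad,None if q is None else np.round(q,2), np.round(toolR(F,np.radians(ad))[:,2],2))
E
```

```text
[0.62531944 0.11644428 0.18594105] [-0.46597219 -0.05721419  0.88294759]
toolz now [-9.32408499e-01 -3.61406131e-01 -7.57451958e-06]
-180 None [-0.12  0.99 -0.  ]
-165 None [-0.34  0.93 -0.12]
-150 None [-0.54  0.81 -0.23]
-135 [ 0.18  0.4   1.96 -0.09  0.29  2.49] [-0.71  0.63 -0.33]
-120 [ 0.18  0.4   1.96 -0.09  0.29  2.23] [-0.82  0.4  -0.41]
-105 [ 0.18  0.4   1.96 -0.09  0.29  1.97] [-0.88  0.15 -0.45]
-90 [ 0.18  0.4   1.96 -0.09  0.29  1.7 ] [-0.88 -0.11 -0.47]
-75 [ 0.18  0.4   1.96 -0.09  0.29  1.44] [-0.81 -0.36 -0.45]
-60 [ 0.18  0.4   1.96 -0.09  0.29  1.18] [-0.7  -0.59 -0.41]
-45 [ 0.18  0.4   1.96 -0.09  0.29  0.92] [-0.53 -0.78 -0.33]
-30 [ 0.18  0.4   1.96 -0.09  0.29  0.66] [-0.33 -0.91 -0.23]
-15 [ 0.18  0.4   1.96 -0.09  0.29  0.39] [-0.11 -0.99 -0.12]
0 [ 0.18  0.4   1.96 -0.09  0.29  0.13] [ 0.12 -0.99  0.  ]
15 [ 0.18  0.4   1.96 -0.09  0.29 -0.13] [ 0.34 -0.93  0.12]
30 [ 0.18  0.4   1.96 -0.09  0.29 -0.39] [ 0.54 -0.81  0.23]
45 [ 0.18  0.4   1.96 -0.09  0.29 -0.65] [ 0.71 -0.63  0.33]
60 [ 0.18  0.4   1.96 -0.09  0.29 -0.91] [ 0.82 -0.4   0.41]
75 [ 0.18  0.4   1.96 -0.09  0.29 -1.18] [ 0.88 -0.15  0.45]
90 [ 0.18  0.4   1.96 -0.09  0.29 -1.44] [0.88 0.11 0.47]
105 [ 0.18  0.4   1.96 -0.09  0.29 -1.7 ] [0.81 0.36 0.45]
120 [ 0.18  0.4   1.96 -0.09  0.29 -1.96] [0.7  0.59 0.41]
135 [ 0.18  0.4   1.96 -0.09  0.29 -2.22] [0.53 0.78 0.33]
150 [ 0.18  0.4   1.96 -0.09  0.29 -2.49] [0.33 0.91 0.23]
165 None [0.11 0.99 0.12]
```

```bash
python3 - <<'E'
from h import *
yaw=np.radians(7); F=vframe(yaw); mid=np.array([.625,.1164,.1859])
manip.move_to(mid+.12*F[:,2],rv(toolR(F,np.radians(81))))
c=wcam(); np.savez("w1.npz",**{k:c[k] for k in("fx","fy","cx","cy","cam_to_world","image")})
cv2.imwrite("pics/w1.png",c["image"][:,:,::-1]); print(manip.get_time(),manip.get_width())
print(proj(c,[mid+.02*F[:,2],mid-.021*F[:,2]]))
E
```

```text
3.0333 0.08567064247310154
[[323.79333605 248.71146345]
 [323.55772093 229.34996704]]
```

View pics/w1.png

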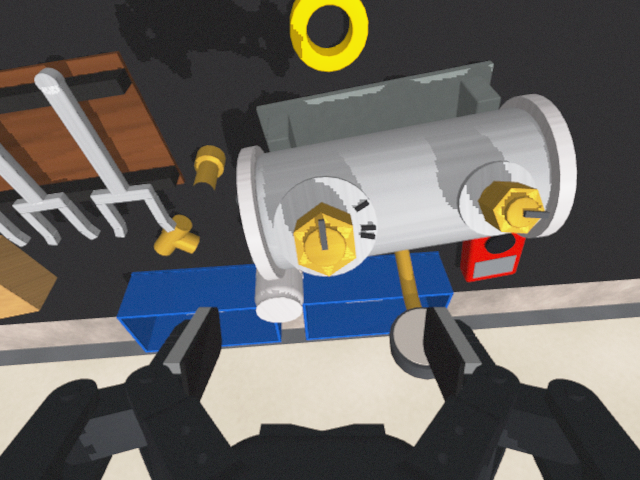

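```bash
python3 - <<'E'
import numpy as np; from h import crop
im=np.load("w1.npz")["image"]; crop(im,260,165,393,285,5,"pics/w1c.png")
E
```

```text
(no output)
```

View pics/w1c.png

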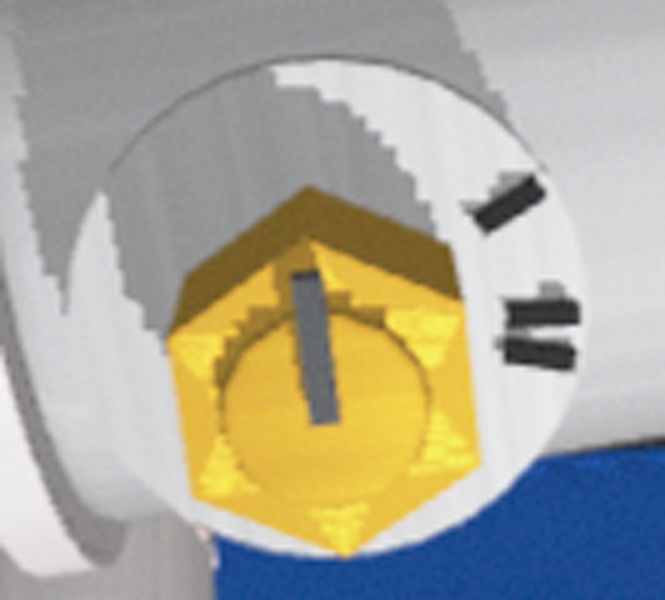

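```bash
cat > fit.py <<'E'
from h import *
from scipy.optimize import least_squares
c=dict(np.load("w1.npz"))
px=lambda a,b:(260+a/5-.4,165+b/5-.4)
hexp=np.array([px(*t) for t in [(310,238),(462,300),(480,463),(345,557),(195,498),(170,335)]])
marks=np.array([px(510,203),px(541,333)])
def nutpts(p,q,pts): # pts in nut frame
    F=vframe(p[2]); m=np.array([p[0],p[1],0.095+.103*np.cos(L)])
    return m+(pts@R.from_euler('z',-q).as_matrix().T)@F.T
def model(p):
    F=vframe(p[2])
    # corners cw from outside, starting at -x
    a=np.pi-np.arange(6)*np.pi/3; C=np.c_[.0231*np.cos(a),.0231*np.sin(a),np.full(6,.015)]
    H=proj(c,nutpts(p,p[3],C))
    M=proj(c,np.vstack([nutpts(p,q,np.array([[-p[4],0,-.020]])) for q in(1.15,1.8)]))
    return H,M
def res(p):
    H,M=model(p); return np.r_[(H-hexp).ravel(),(M-marks).ravel()]
s=least_squares(res,[.625,.1164,.12,.15,.033]); p=s.x
if __name__=="__main__":
    print(np.round(p,4),"yaw deg",np.degrees(p[2])); print(np.round(s.fun.reshape(-1,2),2))
    top=manip.camera("top"); sc=manip.camera("scene")
    F=vframe(p[2]); m=np.array([p[0],p[1],0.095+.103*np.cos(L)])
    A=np.array([m+.02*F[:,2],m+.13*F[:,1]+.018*F[:,2]]); print(proj(top,A),proj(sc,A), proj(c,A))
    for nm,cc in(("f_w",c),("f_s",sc),("f_t",top)):
        im=cc["image"][:,:,::-1].copy(); im=cv2.resize(im,None,fx=5,fy=5,interpolation=2)
        u0=proj(cc,m)[0]
        th=np.linspace(0,2*np.pi,60)
        def poly(P,col): cv2.polylines(im,[np.int32(proj(cc,P)*5+2)],True,col,1)
        for z in(.015,-.015):
            a=np.pi-np.arange(6)*np.pi/3; poly(nutpts(p,p[3],np.c_[.0231*np.cos(a),.0231*np.sin(a),np.full(6,z)]),(0,0,255))
        poly(nutpts(p,0,np.c_[.04*np.cos(th),.04*np.sin(th),np.full(60,-.021)]),(0,255,0))
        x,y=np.int32(u0*5); cv2.imwrite(f"pics/{nm}.png",im[y-300:y+300,x-350:x+350])
E
python3 fit.py
```

```text
[0.6238 0.1173 0.1334 0.0469 0.0329] yaw deg 7.641220781606142
[[-0.82 -0.49]
 [ 1.18  0.49]
 [ 0.72  0.21]
 [ 0.32 -0.06]
 [-0.74 -0.38]
 [-0.72  0.35]
 [ 0.05  0.18]
 [ 0.06  0.01]]
[[254.56727881 204.06235912]
 [184.65604974 211.95982852]] [[402.0455769  192.90441795]
 [439.5900822  155.90347242]] [[324.99930748 247.51788667]
 [525.50006923 215.09850215]]
```

```bash
cd pics; python3 -c "
import cv2,numpy as np
a=[cv2.imread(f'f_{n}.png') for n in 'wts']
cv2.imwrite('f_all.png',np.hstack([cv2.resize(x[150:480,180:520],None,fx=.78,fy=.78) if 0 else x[150:450,200:465] for x in a]))"
```

```text
(no output)
```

View pics/f_all.png

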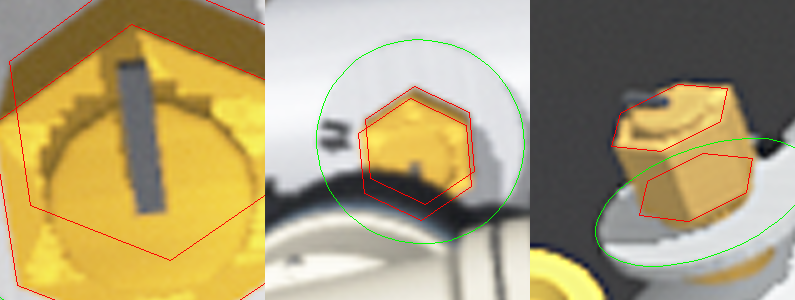

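View pics/f_w.png

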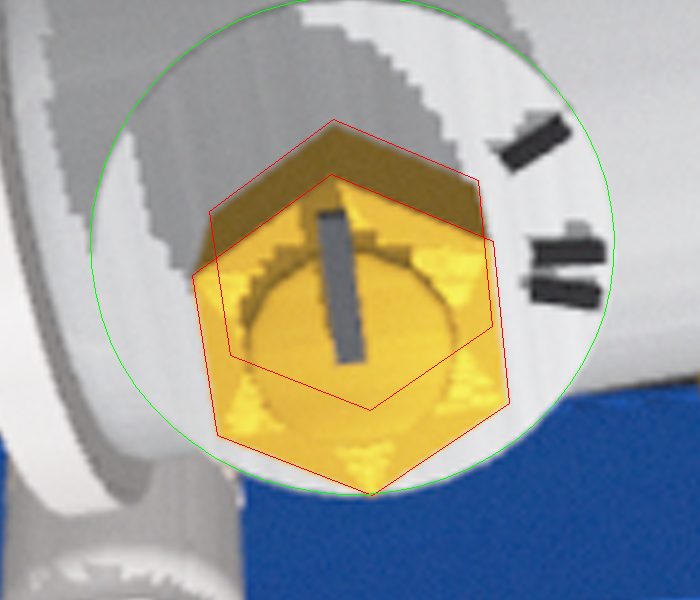

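```bash
cat > geo.py <<'E'
from h import *
p=np.array([0.6238,0.1173,0.1334]); F=vframe(p[2]); n=F[:,2]
mid=np.array([p[0],p[1],0.095+.103*np.cos(L)])
E
python3 - <<'E'
from geo import *
f=lambda:np.round(F.T@np.array(manip.get_contact_force()),1)
M=rv(toolR(F,np.radians(90)-0.047))
print(f())
manip.move_to(mid+.06*n,M)
manip.servo_line(mid+.002*n,M,rate=.08); print("down",f(),manip.get_time())
manip.command_gripper(.03,f_grip=20); print(manip.get_width(),f(),np.round(F.T@np.array(manip.get_torque()),2),manip.get_time())
c=wcam(); cv2.imwrite("pics/g1.png",c["image"][:,:,::-1])
E
```

```text
[0.2 1.1 0.2]
down [-1.2 -0.5  0.4] 4.3583
0.03984257520147422 [-0.5  1.1  5.9] [0.48 0.32 0.09] 4.8417
```

View pics/g1.png

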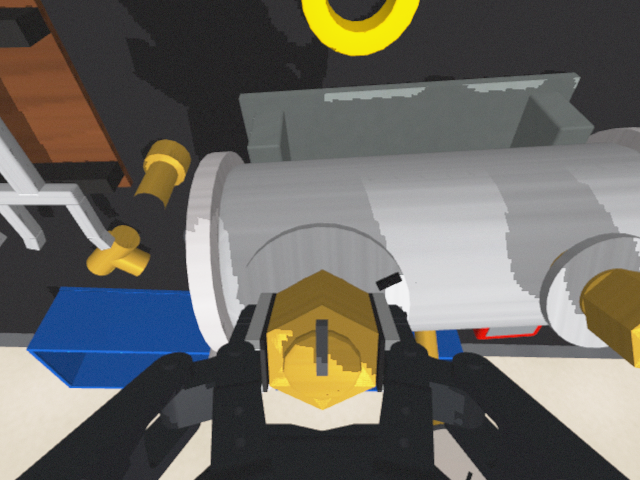

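```bash
python3 - <<'E'
from geo import *
f=lambda:np.round(F.T@np.array(manip.get_contact_force()),1)
t=lambda:np.round(F.T@np.array(manip.get_torque()),2)
manip.command_gripper(.03,f_grip=60); print(manip.get_width(),f(),t())
j=np.array(manip.get_joint_positions()); print(np.round(j,3))
for k in range(4):
    jj=j.copy(); jj[5]+=(1.15-.047)*(k+1)/4; manip.set_joints(jj); print(f(),t(),manip.get_width(),manip.get_time())
c=wcam(); cv2.imwrite("pics/g2.png",c["image"][:,:,::-1]); np.savez("g2.npz",**c)
E
```

```text
0.0389600884619083 [-1.2  1.5  9.3] [0.57 0.4  0.14]
[ 0.176  0.392  1.966 -0.069  0.295 -1.421]
[-0.1  5.4  1.6] [ 0.99  0.29 -0.27] 0.03943740082022188 5.475
[-0.5  8.   1.5] [ 1.33  0.29 -0.22] 0.03912984307587586 5.8417
[1.4 9.2 0.7] [ 1.66  0.39 -0.3 ] 0.03898412866120156 6.2083
[ 2.7 11.4 -0.1] [ 1.88  0.4  -0.28] 0.03928629134210049 6.575
```

View pics/g2.png

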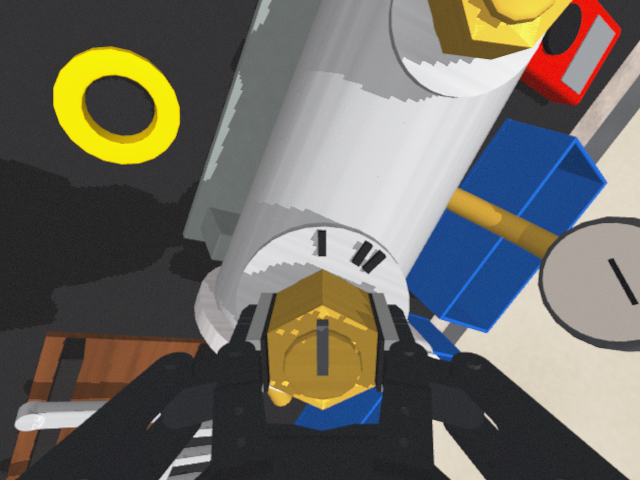

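```bash
python3 - <<'E'
from geo import *
manip.command_gripper(.085)
x=np.array(manip.get_position()); manip.servo_line(x+.12*n,rate=.2)
c=wcam(); cv2.imwrite("pics/g3.png",c["image"][:,:,::-1]); np.savez("g3.npz",**c)
print(manip.get_time(),np.round(x-mid,4))
crop(c["image"],240,140,420,290,4,"pics/g3c.png")
E
```

```text
7.9417 [-0.001  -0.0002  0.0023]
```

View pics/g3c.png

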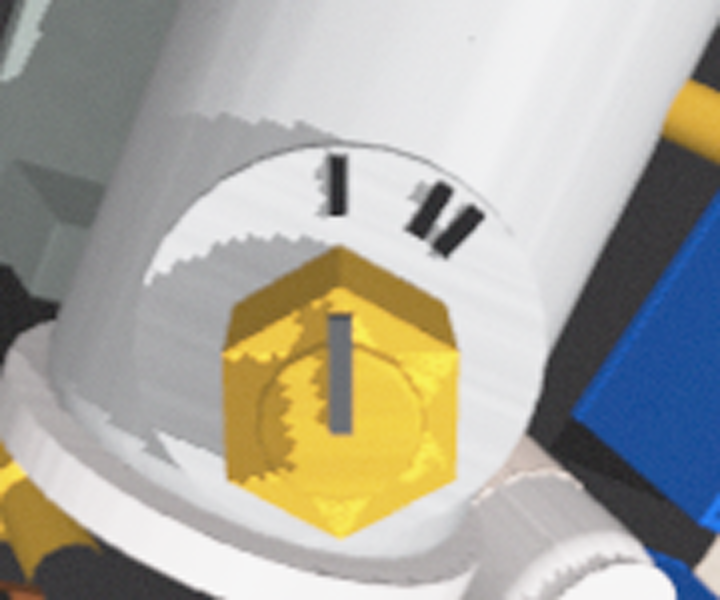

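View pics/g3.png

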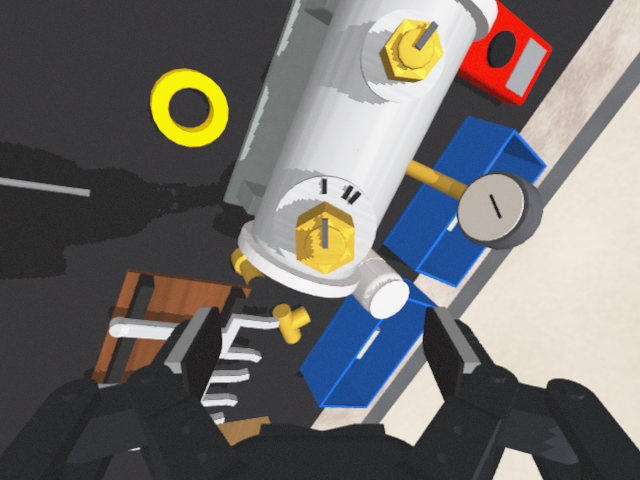

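```bash
cat >> h.py <<'E'
def flatR(psi): # tool down, spanner x at world angle psi, tool y = psi-90deg
    F0=np.eye(3); return toolR(F0,psi-np.pi/2)
E
python3 - <<'E'
from geo import *
c=manip.camera("top")
e=onz(c,325+205/5,155+478/5,.042); b=onz(c,325+183/5,155+215/5,.042); d=(b-e)[:2]; psi=np.arctan2(d[1],d[0]); print(e,b,np.degrees(psi))
u=np.array([np.cos(psi),np.sin(psi),0]); g=e+u*.084
P=np.array([g[0],g[1],.17]); q=manip.solve_ik(P,rv(flatR(psi))); print(P,np.round(q,2))
manip.move_to(P,rv(flatR(psi)))
w=wcam(); np.savez("w2.npz",**w); cv2.imwrite("pics/w2.png",w["image"][:,:,::-1]); print(manip.get_time())
E
```

```text
[ 0.56313716 -0.10745146  0.042     ] [ 0.6817287  -0.09931759  0.042     ] 3.9236143591155144
[ 0.64694028 -0.10170363  0.17      ] [-0.17  0.56  1.61 -0.    0.97  1.33]
9.5167
```

View pics/w2.png

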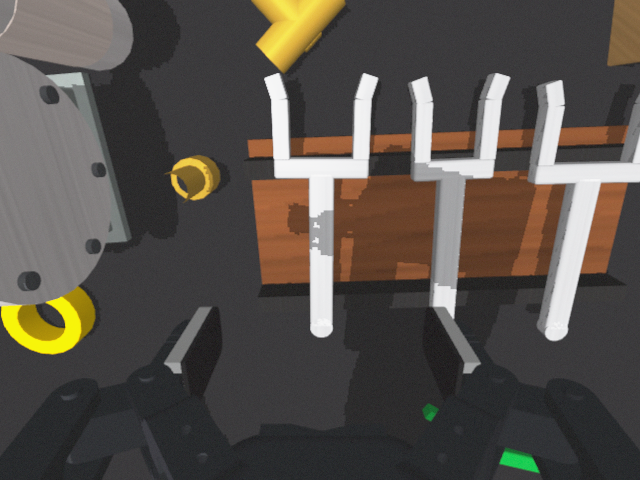

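```bash
python3 - <<'E'
from h import *
w=dict(np.load("w2.npz"))
crop(w["image"],255,60,415,180,5,"pics/w2c.png")
for nm,pts in dict(m=[(275,168),(368,168),(289,130),(354,130)],s=[(411,170),(494,166),(432,130),(482,128)]).items():
    P=[onz(w,a,b,.042) for a,b in pts]; print(nm,[np.round(x[:2],4) for x in P],np.linalg.norm(P[0]-P[1]),np.linalg.norm(P[2]-P[3]))
for a,b in[(309.5,195),(333,195),(310,310),(333,310),(321.5,336)]: print(np.round(onz(w,a,b,.042)[:2],4))
E
```

```text
m [array([ 0.6919, -0.0663]), array([ 0.6963, -0.1299]), array([ 0.7175, -0.0749]), array([ 0.7205, -0.1179])] 0.06375142193329189 0.04307805819026171
s [array([ 0.697 , -0.1595]), array([ 0.7037, -0.2158]), array([ 0.7242, -0.1695]), array([ 0.7277, -0.2022])] 0.056634374632406094 0.03297393313220001
[ 0.6747 -0.091 ]
[ 0.6759 -0.1075]
[ 0.5828 -0.0968]
[ 0.5841 -0.1149]
[ 0.5596 -0.1075]
```

View pics/w2c.png

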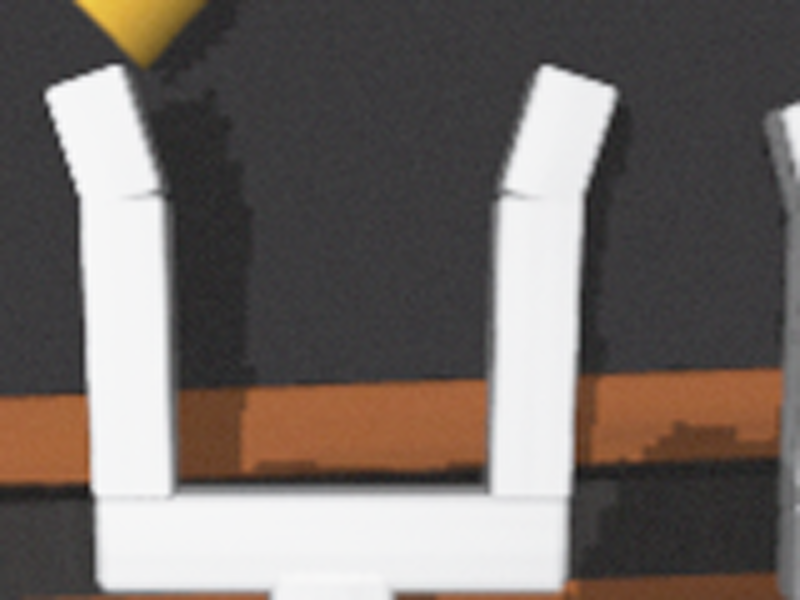

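```bash
cat >> geo.py <<'E'
psi=np.radians(4.1); us=np.array([np.cos(psi),np.sin(psi),0]); O=np.array([.7282,-.0954,.030])
XG=-.080
G=O+us*XG; G[2]=.043
E
python3 - <<'E'
from geo import *
w=dict(np.load("w2.npz")); x=onz(w,321,158,.042)-O; print("throat",x@us, "lat",x[1]*us[0]-x[0]*us[1])
M=rv(flatR(psi)); f=lambda:np.round(manip.get_contact_force(),1)
manip.command_gripper(.06)
manip.move_to(G+[0,0,.05],M); f0=f()
manip.servo_line(G,M,rate=.08); print(f0,f())
manip.command_gripper(.01,f_grip=30); print(manip.get_width(),f(),np.round(manip.get_torque(),2),manip.get_time())
c=wcam(); cv2.imwrite("pics/k1.png",c["image"][:,:,::-1])
E
```

```text
throat -0.027468273990241213 lat 3.360630555678933e-05
[ 1.  -0.2  0.7] [0.2 0.1 0.5]
0.017096239482736874 [-0.  -0.9  4. ] [-0.04  0.08  0.01] 11.525
```

View pics/k1.png

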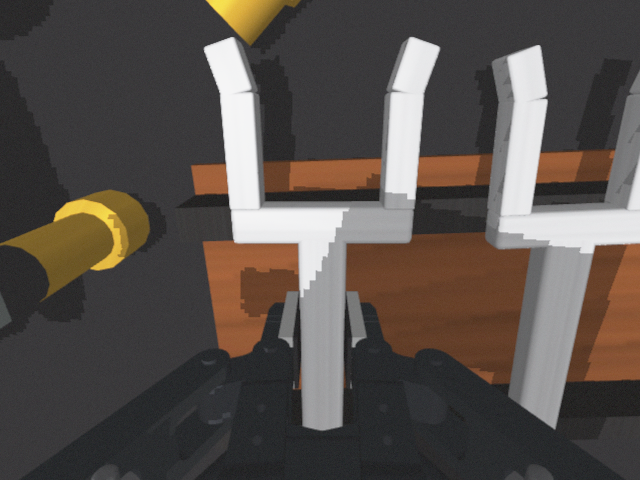

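```bash
cat >> geo.py <<'E'
def sp_pose(bdeg,h,ox=0.,oy=0.):
    """tool pose with spanner x at angle bdeg in F, spanner centre h above nut mid; ox/oy shift of spanner origin in spanner axes"""
    b=np.radians(bdeg); sx=F[:,0]*np.cos(b)+F[:,1]*np.sin(b); sy=np.cross(n,sx)
    return mid+n*(h+.007)+sx*(XG+ox)+sy*oy, rv(toolR(F,b-np.pi/2))
E
python3 - <<'E'
from geo import *
q=manip.solve_ik(G+[0,0,.2],rv(flatR(psi)));print(np.round(q,2))
for b,h in[(54.1,.09),(54.1,.004),(30,.004),(5,.004),(5,.09)]:
    P,r=sp_pose(b,h); q=manip.solve_ik(P,r); print(b,h,np.round(P,3),None if q is None else np.round(q,2))
E
```

```text
[-0.17  0.48  1.56 -0.    1.1   1.33]
54.1 0.09 [0.546 0.042 0.25 ] [0.03 0.17 2.1  0.13 0.39 0.41]
54.1 0.004 [0.586 0.047 0.174] [0.04 0.36 2.07 0.2  0.23 0.35]
30 0.004 [0.563 0.069 0.163] [0.09 0.36 2.12 0.11 0.18 0.9 ]
5 0.004 [0.55  0.1   0.158] [ 0.17  0.36  2.14 -0.1   0.16  1.61]
5 0.09 [0.51  0.095 0.234] [ 0.17  0.16  2.17 -0.05  0.33  1.57]
```

```bash
python3 - <<'E'
from geo import *
f=lambda:np.round(manip.get_contact_force(),1)
manip.command_gripper(.01,f_grip=90); print(manip.get_width())
manip.servo_line(G+[0,0,.01],rate=.05); print(f(),np.round(manip.get_torque(),2))
manip.servo_line(G+[0,0,.20],rate=.25); print(f(),np.round(manip.get_torque(),2))
P,r=sp_pose(54.1,.09); manip.move_to(P,r)
c=wcam(); cv2.imwrite("pics/k2.png",c["image"][:,:,::-1]); np.savez("k2.npz",**c); print(manip.get_time())
s=manip.camera("scene"); cv2.imwrite("pics/k2s.png",s["image"][:,:,::-1])
E
```

```text
0.0157125505788886
[ 0.1 -0.5 -2. ] [-0.01  0.05 -0.05]
[-0.4  0.3 -4. ] [0.05 0.06 0.05]
13.975
```

View pics/k2.png

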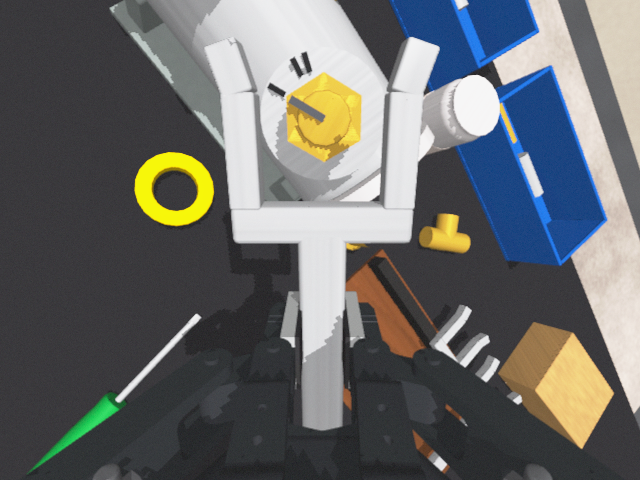

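View pics/k2s.png

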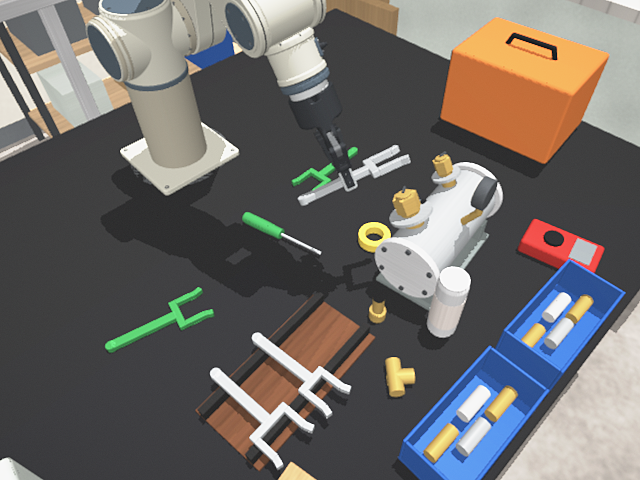

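```bash
python3 - <<'E'
from geo import *
f=lambda:np.array(manip.get_contact_force())
P,r=sp_pose(54.1,.024); manip.servo_line(P,r,rate=.12)
c=wcam(); cv2.imwrite("pics/k3.png",c["image"][:,:,::-1])
b=f()
for h in(.019,.014,.009,.005):
    P,r=sp_pose(54.1,h); manip.servo_line(P,r,rate=.04); d=f()-b; print(h,np.round(F.T@d,1))
    if abs(d).max()>12: break
c=wcam(); cv2.imwrite("pics/k4.png",c["image"][:,:,::-1]); print(manip.get_time())
E
```

```text
0.019 [1.  0.4 0.2]
0.014 [0.5 0.4 0.1]
0.009 [1.2 0.1 0.2]
0.005 [1.1 1.3 0. ]
15.9
```

View pics/k4.png

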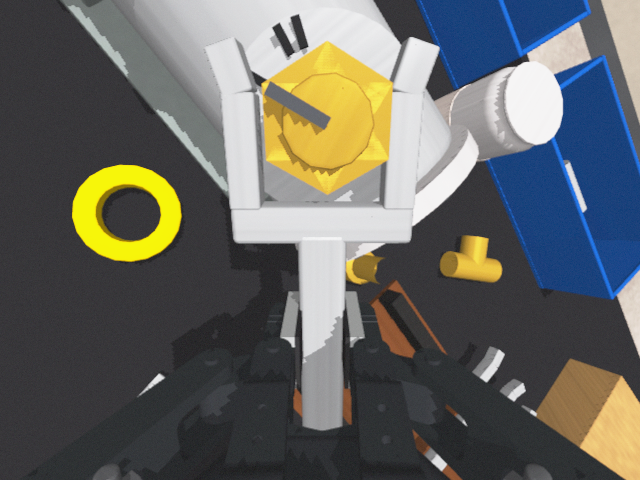

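```bash
cat > turn.py <<'E'
from geo import *
import sys
b0,b1,st=map(float,sys.argv[1:4]); h=.005
def mom():
    Fo=np.array(manip.get_contact_force()); T=np.array(manip.get_torque()); x=np.array(manip.get_position())
    return (T+np.cross(x-mid,Fo))@n, F.T@Fo, T@n
b=b0
while b>b1:
    b=max(b-st,b1); P,r=sp_pose(b,h); manip.servo_line(P,r,rate=.05)
    m,fo,t=mom(); print(round(b,1),"mom",round(m,2),"f",np.round(fo,1),round(t,2))
    if abs(m)>1.3 or abs(fo).max()>25: break
c=wcam(); cv2.imwrite(sys.argv[4],c["image"][:,:,::-1]); print(manip.get_time())
E
python3 turn.py 54.1 14 5 pics/k5.png
```

```text
49.1 mom -0.13 f [-0.7 -0.4 -2.1] -0.11
44.1 mom -0.23 f [-1.1 -2.8 -2.2] -0.33
39.1 mom -0.07 f [ 2.6 -1.2 -2.9] -0.28
34.1 mom -0.1 f [ 2.7 -0.6 -2.9] -0.27
29.1 mom -0.0 f [ 3.4 -1.6 -3. ] -0.24
24.1 mom 0.07 f [ 2.8 -2.5 -3.3] -0.21
19.1 mom -0.04 f [ 4.4 -0.1 -2.8] -0.17
14.1 mom 0.06 f [ 3.6 -2.  -1.4] -0.17
14.0 mom -0.03 f [ 4.  -0.3 -4. ] -0.14
18.5333
```

View pics/k5.png

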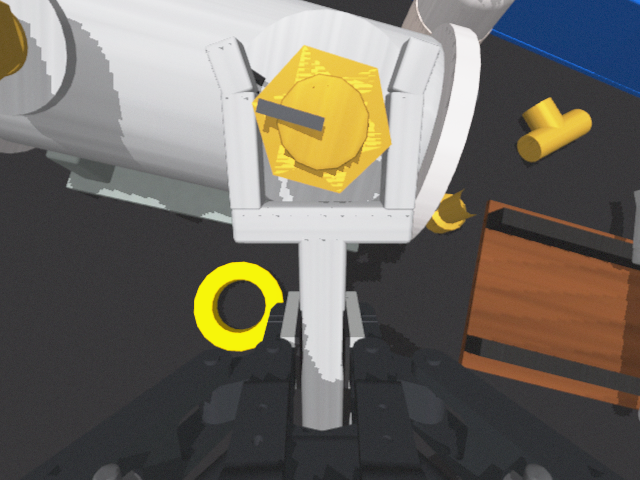

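```bash
python3 turn.py 14 -4 2 pics/k6.png
```

```text
12.0 mom 0.11 f [ 4.8 -1.4 -3.9] -0.08
10.0 mom 0.16 f [ 4.3 -1.6 -2.3] -0.02
8.0 mom 0.12 f [ 3.6 -2.  -3.5] -0.08
6.0 mom 0.17 f [ 4.  -2.3 -3.4] -0.04
4.0 mom 0.11 f [ 4.3 -2.  -2.3] -0.06
2.0 mom 0.25 f [ 4.3 -3.  -3.2] -0.0
0.0 mom 0.35 f [ 2.6 -3.6 -1.8] 0.07
-2.0 mom 0.6 f [ 3.1 -4.6 -3.9] 0.24
-4.0 mom 0.68 f [ 2.6 -5.5 -2.1] 0.26
20.8333
```

View pics/k6.png

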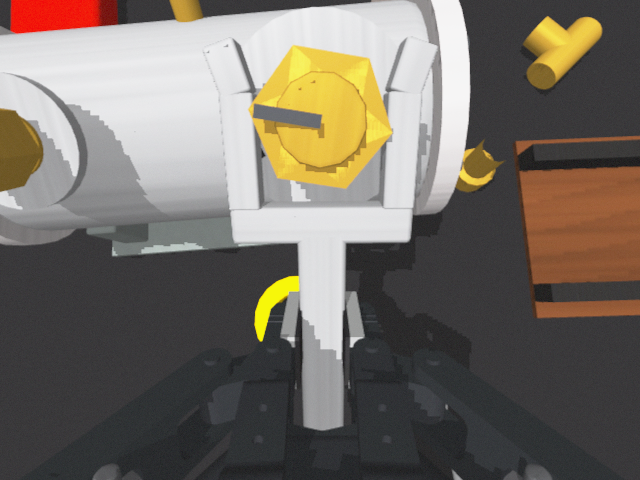

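```bash
python3 turn.py -4 -8 2 pics/k7.png; python3 - <<'E'
from geo import *
# back off into slack, then lift
def go(b,h,rate): 
    P,r=sp_pose(b,h); manip.servo_line(P,r,rate=rate)
for b in(-2,4,10,16): go(b,.005,.06); print(b,np.round(F.T@np.array(manip.get_contact_force()),1))
c=wcam(); cv2.imwrite("pics/k8.png",c["image"][:,:,::-1]); print(manip.get_time())
E
```

```text
-6.0 mom 0.65 f [ 3.5 -4.4 -3.1] 0.32
-8.0 mom 0.79 f [ 2.2 -5.3 -2.6] 0.39
21.3833
-2 [ 2.9 -0.9 -2.7]
4 [ 2.2 -2.6 -1.8]
10 [ 2.5 -1.3 -2.8]
16 [ 1.3 -2.7 -2.3]
22.6
```

View pics/k8.png

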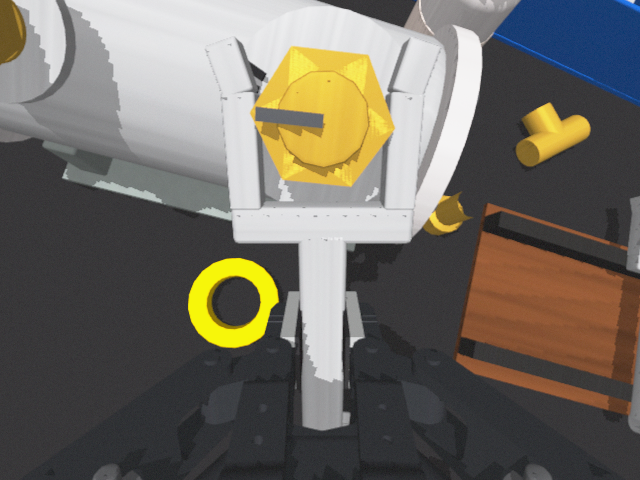

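```bash
python3 - <<'E'
from geo import *
import cv2
c=wcam(); im=c["image"]
A=onp=None
# project hex top for candidate q
def plane(u,v,z):
    T=c["cam_to_world"]; d=T[:3,:3]@np.array([(u-c["cx"])/c["fx"],(v-c["cy"])/c["fy"],1]); o=T[:3,3]
    s=((mid+z*n-o)@n)/(d@n); return F.T@(o+s*d-mid)
a=plane(256,113,.021); b=plane(323,121,.021); print(a,b, "q",np.arctan2((a-b)[1],-(a-b)[0]))
C=[plane(*t,.015) for t in[(298,48),(370,57),(394,127),(349,186),(281,182),(253,118)]]
for x in C: print(np.round(x,4),np.degrees(np.arctan2(x[1],x[0])), np.hypot(*x[:2]))
print(np.mean(C,0), manip.get_position()-sp_pose(16,.005)[0])
# spanner arm inner edges
for t in[(258,195),(260,205),(387,195),(250,100),(390,100)]: print(np.round(plane(*t,.011),4))
print(manip.get_width(),manip.get_time())
crop(im,190,20,450,250,3,"pics/k8c.png")
s=manip.camera("scene"); crop(s["image"],330,110,490,230,5,"pics/k8s.png")
E
```

```text
[-0.0026008  0.0191446  0.021    ] [ 0.00059786 -0.00037522  0.021     ] q 1.4083725028194811
[0.0181 0.0122 0.015 ] 33.96836572517178 0.02178718791615816
[ 0.0215 -0.0089  0.015 ] -22.349100234169953 0.023298968099756286
[ 0.0048 -0.0223  0.015 ] -77.84150477595126 0.022812674481625956
[-0.0168 -0.0143  0.015 ] -139.73472302834787 0.02206682378018095
[-0.0217  0.0076  0.015 ] 160.5677704736974 0.022959827803994602
[-0.0046  0.0207  0.015 ] 102.47375329083822 0.02122721721762282
[ 0.00022459 -0.00081413  0.015     ] [-1.06799210e-04  1.09984411e-04 -5.50935501e-05]
[-0.029   0.0144  0.011 ]
[-0.0323  0.013   0.011 ]
[-0.0169 -0.0283  0.011 ]
[0.0002 0.0235 0.011 ]
[ 0.0122 -0.0191  0.011 ]
0.01598156631886468 22.65
```

View pics/k8c.png

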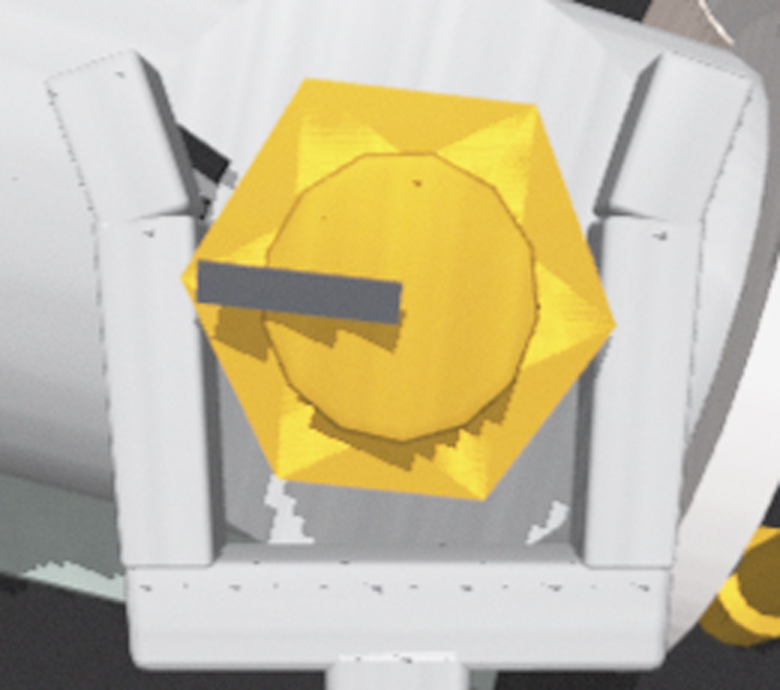

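View pics/k8s.png

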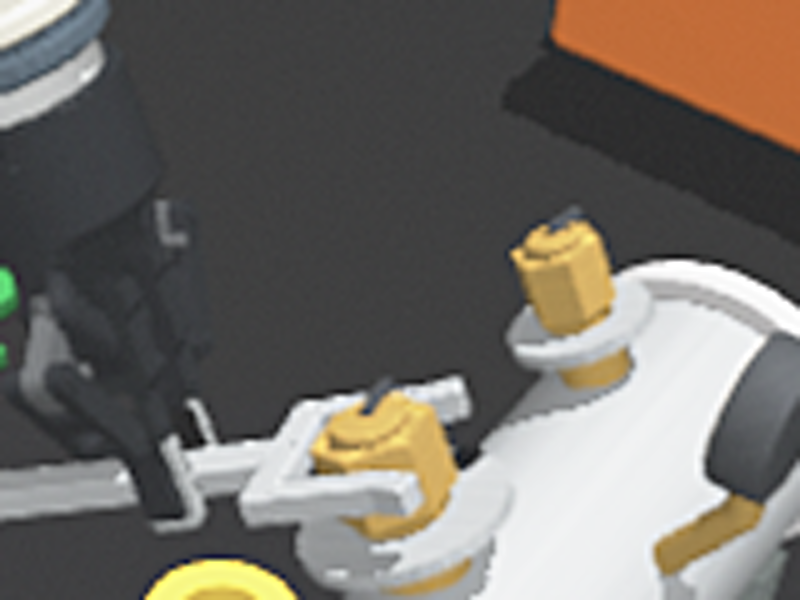

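```bash
python3 - <<'E'
from geo import *
w=dict(np.load("k2.npz",allow_pickle=True)); mount=w["mount"]
def setc(b):
    P,r=sp_pose(b,.005); T=np.eye(4); T[:3,:3]=R.from_rotvec(r).as_matrix(); T[:3,3]=P; return T@mount
def plane(T,u,v,z):
    d=T[:3,:3]@np.array([(u-w["cx"])/w["fx"],(v-w["cy"])/w["fy"],1]); o=T[:3,3]
    s=((mid+z*n-o)@n)/(d@n); return F.T@(o+s*d-mid)
for nm,b,a,e in[("k4",54.1,(268,89),(328,124)),("k5",14,(259,105),(322,124)),("k6",-4,(254,110),(321,121)),("k8",16,(256,113),(323,121))]:
    T=setc(b); A=plane(T,*a,.021);B=plane(T,*e,.021); print(nm,"q",np.arctan2((A-B)[1],-(A-B)[0]),"neutral b",54.1-np.degrees(np.arctan2((A-B)[1],-(A-B)[0])-1.15))
crop(cv2.imread("pics/k7.png")[:,:,::-1],190,20,450,250,3,"pics/k7c.png")
E
```

```text
k4 q 1.1333804953116005 neutral b 55.052227476243175
k5 q 1.6067270145259285 neutral b 27.93146967805405
k6 q 1.7956050491054922 neutral b 17.10955545391903
k8 q 1.4046258254458246 neutral b 39.511014846919444
```

View pics/k7c.png

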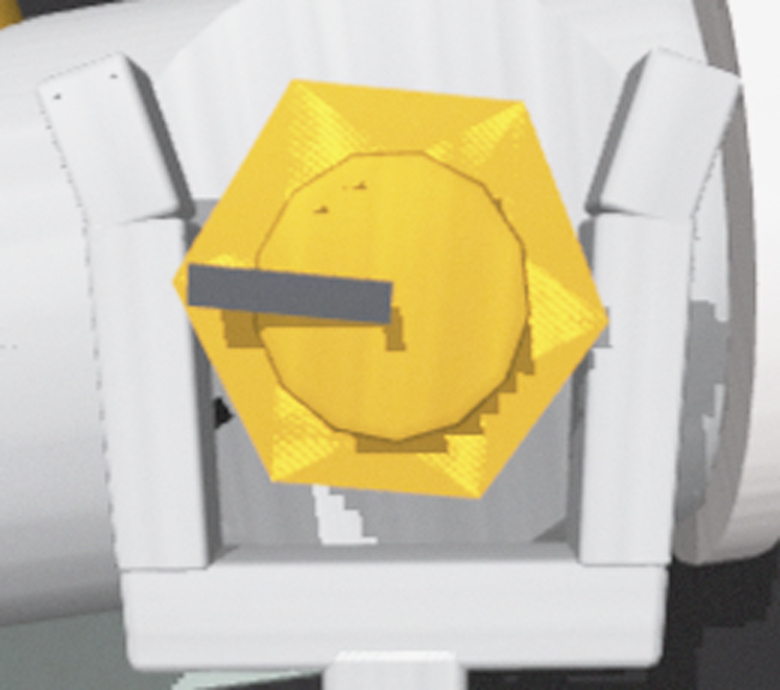

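```bash
cat >> geo.py <<'E'
def plane(c,u,v,z):
    T=c["cam_to_world"]; d=T[:3,:3]@np.array([(u-c["cx"])/c["fx"],(v-c["cy"])/c["fy"],1]); o=T[:3,3]
    s=((mid+z*n-o)@n)/(d@n); return F.T@(o+s*d-mid)
def pointer(c,near=None):
    """grey-blue bar on the cap: find by hue in rectified view; returns q"""
    N=400; g=np.linspace(-.03,.03,N); X,Y=np.meshgrid(g,g)
    P=mid+np.stack([X.ravel(),Y.ravel(),np.full(X.size,.0215)],1)@F.T
    uv=proj(c,P).astype(np.float32).reshape(N,N,2)
    im=cv2.remap(c["image"],uv[...,0],uv[...,1],cv2.INTER_LINEAR)
    i=im.astype(int); m=(abs(i[...,0]-i[...,2])<40)&(i.max(2)<135)&(i.max(2)>60)&(np.hypot(X,Y)<.022)
    k,lab,st,_=cv2.connectedComponentsWithStats(m.astype(np.uint8))
    j=1+np.argmax(st[1:,4]); M=lab==j; pts=np.c_[X[M],Y[M]]; ce=pts.mean(0)
    w,v=np.linalg.eigh(np.cov((pts-ce).T)); d=v[:,1]; d*=np.sign(d@ce)
    return np.arctan2(d[1],-d[0]),st[j,4],ce,im
E
python3 - <<'E'
from geo import *
c=wcam(); q,a,ce,im=pointer(c); print(q,a,ce)
E
python3 turn.py 16 -6.5 4 pics/k9.png; python3 - <<'E'
from geo import *
c=wcam(); q,a,ce,im=pointer(c); print(q,a,ce)
E
```

```text
1.4001434913964685 3238 [-0.00109304  0.00942859]
12.0 mom -0.08 f [ 2.4 -3.1 -1.7] -0.36
8.0 mom 0.04 f [ 2.4 -2.3 -2.9] -0.17
4.0 mom -0.14 f [ 1.2 -0.7 -3.8] -0.2
0.0 mom -0.01 f [ 2.5 -0.5 -2.5] -0.05
-4.0 mom -0.04 f [ 1.  -0.2 -2.1] -0.06
-6.5 mom 0.14 f [ 1.1 -0.9 -1.5] 0.08
24.3417
1.7835418483484828 3208 [0.00267189 0.00939854]
```

```bash
python3 - <<'E'
from geo import *
for b,h in[(-7.5,.005),(-7.5,.007),(-7.5,.009),(-7.5,.012),(-7.5,.015)]:
    P,r=sp_pose(b,h); manip.servo_line(P,r,rate=.04)
    fo=F.T@np.array(manip.get_contact_force()); T=np.round(F.T@np.array(manip.get_torque()),2)
    c=wcam(); print(b,h,np.round(fo,1),T,"q",pointer(c)[:2])
    if abs(fo).max()>30: break
cv2.imwrite("pics/k10.png",c["image"][:,:,::-1]); print(manip.get_time())
E
```

```text
-7.5 0.005 [ 0.3 -2.8 -2.3] [-0.4   0.02  0.25] q (np.float64(1.791585013027214), np.int32(3205))
-7.5 0.007 [ 2.2 -3.6 -9.2] [-0.36  0.24  0.3 ] q (np.float64(1.7914697403458228), np.int32(3197))
-7.5 0.009 [  3.9  -4.4 -10.3] [-0.57  0.29  0.15] q (np.float64(1.793622928451186), np.int32(3195))
-7.5 0.012 [ 4.1 -4.6 -9.7] [-0.49  0.05  0.04] q (np.float64(1.7922344578667417), np.int32(3191))
-7.5 0.015 [  4.9  -3.1 -13.3] [-0.33  0.1   0.11] q (np.float64(1.7924462755737087), np.int32(3194))
25.8917
```

View pics/k10.png

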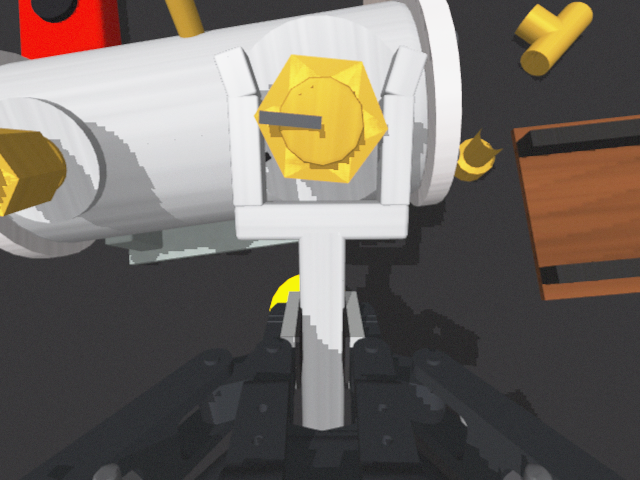

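```bash
python3 - <<'E'
from geo import *
for ox in(0,-.02,-.04,-.055):
    P,r=sp_pose(-7.5,.005,ox); q=manip.solve_ik(P,r); print(ox,None if q is None else np.round(q,2))
def st(tag):
    fo=F.T@np.array(manip.get_contact_force()); c=wcam(); print(tag,np.round(fo,1),np.round(F.T@np.array(manip.get_torque()),2),"q",pointer(c)[:2]); return fo,c
P,r=sp_pose(-7.5,.005); manip.servo_line(P,r,rate=.06); st("back")
manip.command_gripper(.01,f_grip=120)
for ox in(-.003,-.006,-.009,-.012):
    P,r=sp_pose(-7.5,.005,ox); manip.servo_line(P,r,rate=.04); fo,c=st(ox)
    if abs(fo).max()>45: break
cv2.imwrite("pics/k11.png",c["image"][:,:,::-1]); print(manip.get_time())
E
```

```text
0 [ 0.21  0.36  2.13 -0.22  0.16  1.98]
-0.02 [ 0.22  0.36  2.17 -0.32  0.13  2.09]
-0.04 None
-0.055 None
back [-0.6 -2.6  2.1] [-0.44 -0.08 -0.01] q (np.float64(1.7917537855283874), np.int32(3188))
-0.003 [ 5.5 -6.   0.5] [-1.12 -0.77  0.01] q (np.float64(1.7918987533667063), np.int32(3180))
-0.006 [ 10.3 -10.7  -0.5] [-1.75 -1.59 -0.04] q (np.float64(1.7937420018025403), np.int32(3172))
-0.009 [ 16.8 -14.2  -3.1] [-2.36 -2.41 -0.2 ] q (np.float64(1.7950193169957311), np.int32(3178))
-0.012 [ 23.  -15.7  -4.4] [-2.61 -3.12 -0.48] q (np.float64(1.7937805379480949), np.int32(3176))
27.675
```

View pics/k11.png

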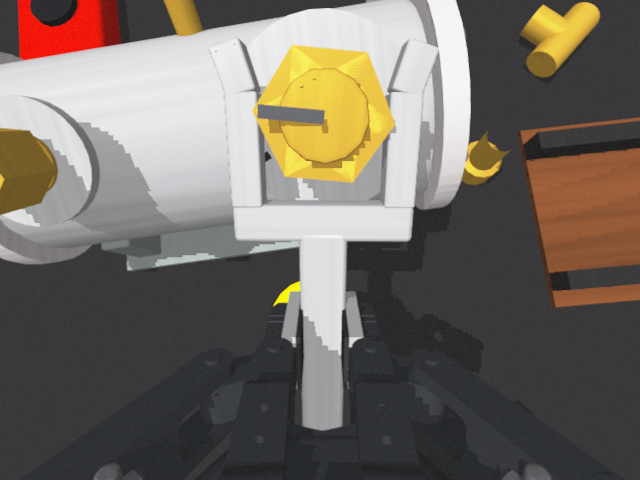

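```bash
python3 - <<'E'
from geo import *
P,r=sp_pose(-7.5,.005,-.012); x=np.array(manip.get_position()); print("err",np.round(F.T@(x-P),4), np.round((R.from_rotvec(manip.get_ee_rot())*R.from_rotvec(r).inv()).as_rotvec(),3), manip.get_width())
print(np.round(manip.get_joint_positions(),3),np.round(manip.solve_ik(P,r),3))
E
```

```text
err [ 0.0111 -0.0003  0.0008] [ 0.006 -0.019 -0.002] 0.015258654100565676
[ 0.21   0.359  2.147 -0.272  0.133  2.042] [ 0.213  0.361  2.157 -0.271  0.14   2.041]
```

```bash
cat > st.py <<'E'
from geo import *
def st(tag,P):
    fo=F.T@np.array(manip.get_contact_force()); x=np.array(manip.get_position()); c=wcam(); print(tag,np.round(fo,1),"err mm",np.round(F.T@(x-P)*1e3,1),"q",round(pointer(c)[0],3)); return fo,c
def go(b,h,ox=0,oy=0,rate=.06,tag=""):
    P,r=sp_pose(b,h,ox,oy); manip.servo_line(P,r,rate=rate); return st((b,h,ox,oy),P)
E
python3 - <<'E'
from st import *
go(-7.5,.005,-.018)
for b in(-4.5,-1.5,-4.5): fo,c=go(b,.005,-.018)
cv2.imwrite("pics/k12.png",c["image"][:,:,::-1]); print(manip.get_time())
E
```

```text
(-7.5, 0.005, -0.018, 0) [ 33.5 -16.   -8.9] err mm [16.5  0.2  1.1] q 1.79
(-4.5, 0.005, -0.018, 0) [ 32.6 -13.   -8.4] err mm [16.4  0.3  1. ] q 1.729
(-1.5, 0.005, -0.018, 0) [32.2 -8.9 -8.8] err mm [16.3  0.5  1. ] q 1.67
(-4.5, 0.005, -0.018, 0) [ 33.4 -11.8  -9. ] err mm [16.5  0.7  1. ] q 1.734
28.875
```

View pics/k12.png

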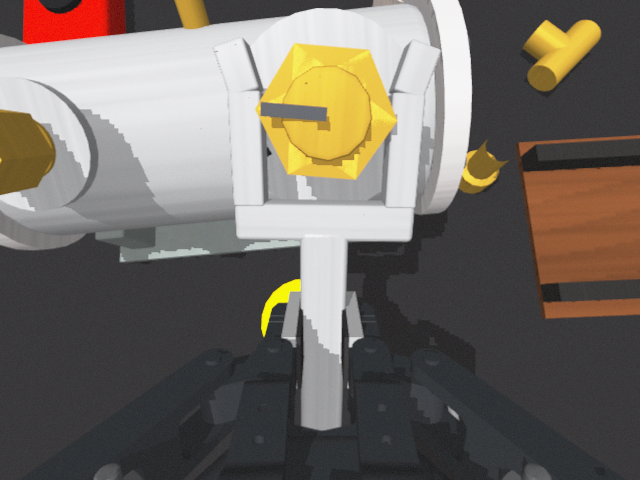

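```bash
cat >> st.py <<'E'
def go2(b,h,ox=0,oy=0,rate=.1):
    P,r=sp_pose(b,h,ox,oy); manip.servo_line(P,r,rate=rate)
    fo=F.T@np.array(manip.get_contact_force()); x=np.array(manip.get_position()); Rm=R.from_rotvec(manip.get_ee_rot()).as_matrix()
    ba=np.degrees(np.arctan2(F[:,1]@Rm[:,1],F[:,0]@Rm[:,1]))+90
    c=wcam(); q=pointer(c)[0]; lag=54.1-ba-np.degrees(q-1.15)
    print((b,h,ox,oy),"f",np.round(fo,1),"err",np.round(F.T@(x-P)*1e3,1),"q",round(q,3),"b",round(ba,1),"lag",round(lag,1)); return fo,c,lag
E
python3 - <<'E'
from st import *
for b in(-25,-33,-40): 
    P,r=sp_pose(b,.005); q=manip.solve_ik(P,r); print(b,None if q is None else np.round(q,2))
for h in(.013,.005,.013): fo,c,l=go2(-2,h,-.018)
fo,c,l=go2(4,.013,-.018)
fo,c,l=go2(4,.003,-.018)
print(manip.get_time())
cv2.imwrite("pics/k13.png",c["image"][:,:,::-1])
E
```

```text
-25 [ 0.26  0.36  2.11 -0.32  0.19  2.44]
-33 None
-40 None
(-2, 0.013, -0.018, 0) f [ 28.7  -4.2 -12.4] err [14.6  0.8  1. ] q 1.769 b -2.0 lag 20.7
(-2, 0.005, -0.018, 0) f [22. -1. -2.] err [12.2  1.3  0.7] q 1.782 b -2.0 lag 19.9
(-2, 0.013, -0.018, 0) f [-2.5 -0.7 -2.1] err [2.3 0.1 0.4] q 1.782 b -2.0 lag 19.9
(4, 0.013, -0.018, 0) f [-2.   0.3 -2.8] err [-1.4 -0.  -0.3] q 1.782 b 3.9 lag 14.0
(4, 0.003, -0.018, 0) f [-1.5 -0.6 -3.2] err [-0.7  0.2 -0.4] q 1.782 b 4.0 lag 13.9
30.4417
```

View pics/k13.png

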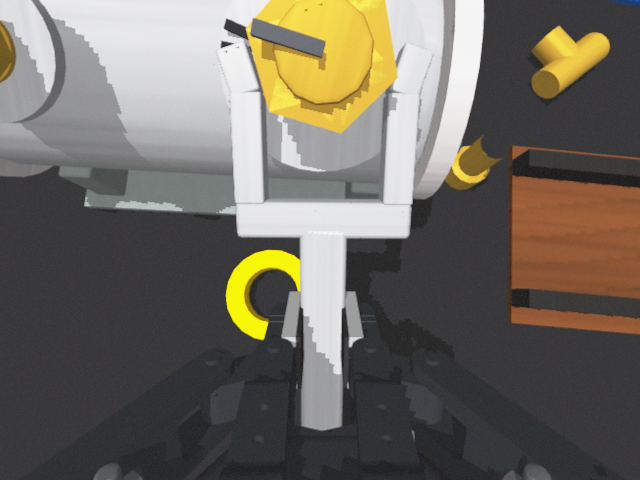

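```bash
python3 - <<'E'
from st import *
fo,c,l=go2(10,.005,-.02); fo,c,l=go2(15,.008,-.02); fo,c,l=go2(15,.02,-.02); 
if abs(fo).max()<8:
    fo,c,l=go2(15,.09,-.02,rate=.2)
cv2.imwrite("pics/k14.png",c["image"][:,:,::-1]); crop(c["image"],200,0,460,230,2.6,"pics/k14c.png"); print(manip.get_time())
s=manip.camera("scene"); crop(s["image"],270,80,510,260,3.3,"pics/k14s.png")
E
```

```text
(10, 0.005, -0.02, 0) f [-1.7 -0.1 -3.1] err [ 0.1 -0.1  0.2] q 1.783 b 9.8 lag 8.0
(15, 0.008, -0.02, 0) f [-1.2  0.5 -2.6] err [0.1 0.1 0.1] q 1.782 b 14.8 lag 3.0
(15, 0.02, -0.02, 0) f [-1.1 -0.4 -2.9] err [0.3 0.2 0.3] q 1.782 b 15.0 lag 2.9
(15, 0.09, -0.02, 0) f [-1.8  0.2 -2.7] err [ 0.3  0.  -0.1] q 1.783 b 15.0 lag 2.8
32.0417
```

View pics/k14.png

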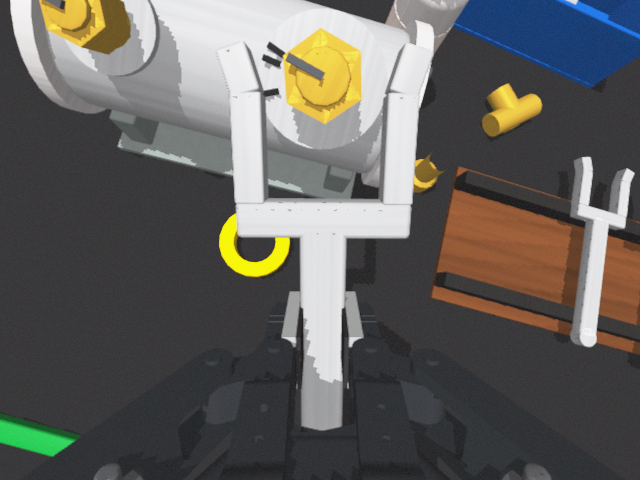

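View pics/k14s.png

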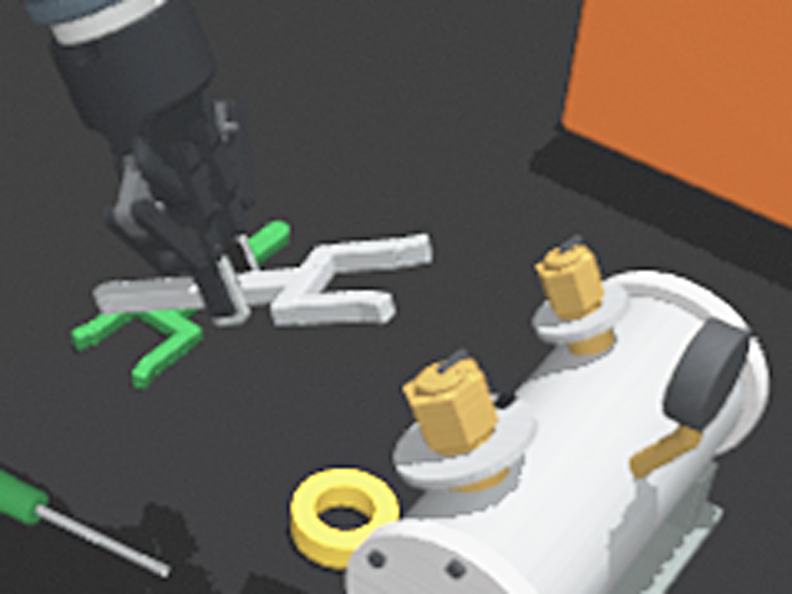

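```bash
python3 - <<'E'
from geo import *
g=dict(np.load("g3.npz",allow_pickle=True)); print("hand",pointer(g)[0])
for u,v in[(324.4,186)]: 
    a=plane(g,u,v,-.0205); print(a,np.arctan2(a[1],-a[0]))
for u,v in[(347,192.3),(354.5,197.5)]:
    a=plane(g,u,v,-.0205); print(a,np.arctan2(a[1],-a[0]))
c=wcam(); N=600; gg=np.linspace(-.042,.042,N); X,Y=np.meshgrid(gg,gg)
def rect(z):
    P=mid+np.stack([X.ravel(),Y.ravel(),np.full(X.size,z)],1)@F.T
    uv=proj(c,P).astype(np.float32).reshape(N,N,2); return cv2.remap(c["image"],uv[...,0],uv[...,1],cv2.INTER_CUBIC)
A=rect(.0215);B=rect(-.0205)
m=np.hypot(X,Y)<.023; B[m]=A[m]
for q in(1.15,1.80):
    p=lambda r:(int((-r*np.cos(q)+.042)/.084*N),int((r*np.sin(q)+.042)/.084*N))
    cv2.line(B,p(.023),p(.042),(255,0,0),1)
cv2.imwrite("pics/rect.png",B[:,:,::-1])
E
```

```text
hand 1.1377834712744965
[-0.01281041  0.02993753 -0.0205    ] 1.1664678656463583
[ 0.00450572  0.03249772 -0.0205    ] 1.7085653711894486
[ 0.01133057  0.03122112 -0.0205    ] 1.918928923022876
```

View pics/rect.png

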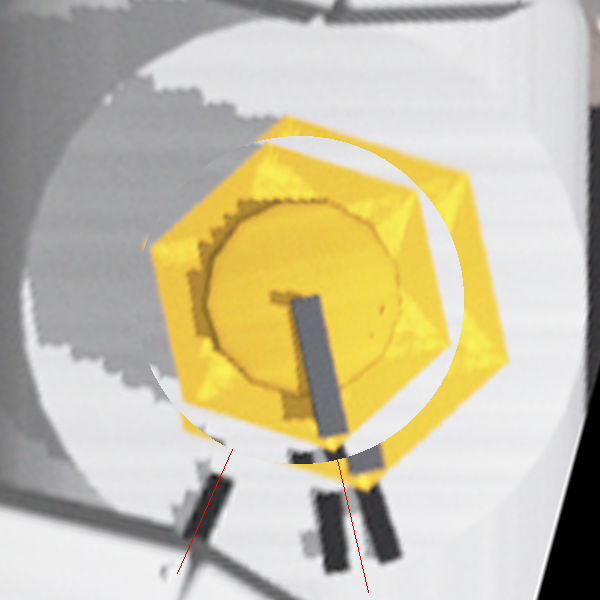

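```bash
python3 - <<'E'
import cv2
for k in("k2","k14"):
    a=cv2.imread(f"pics/{k}.png")[20:260,200:440]; cv2.imwrite(f"pics/{k}x.png",cv2.resize(a,None,fx=2.5,fy=2.5,interpolation=2))
E
```

```text
(no output)
```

View pics/k2x.png

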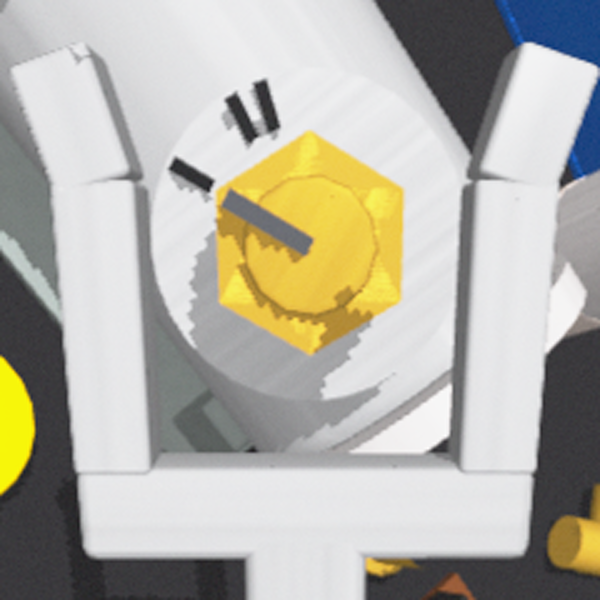

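View pics/k14x.png

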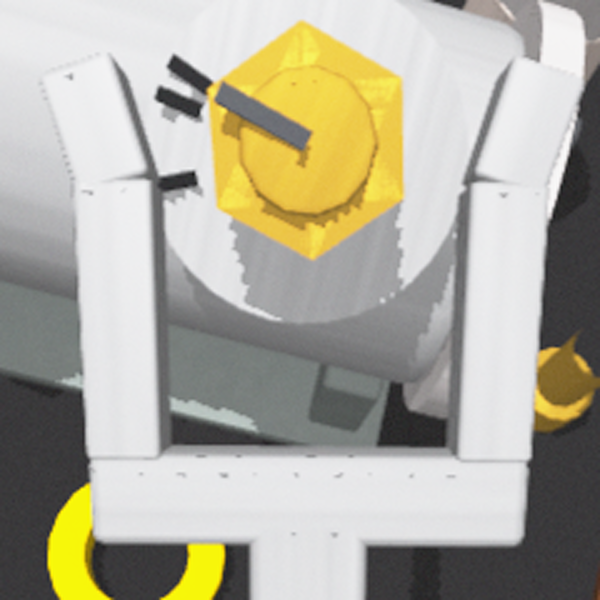

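```bash
cat > pnp.py <<'E'
from geo import *
w=dict(np.load("k2.npz",allow_pickle=True)); K=np.array([[w["fx"],0,w["cx"]],[0,w["fy"],w["cy"]],[0,0,1]],float)
s=lambda L:np.array([(200+a/2.5-.3,20+b/2.5-.3) for a,b in L])
k2=s([(83,553),(528,553),(78,470),(533,470),(52,183),(563,187),(143,178),(465,180),(12,67),(598,67),(90,43),(530,42)])
k14=s([(95,540),(525,543),(91,457),(530,461),(75,190),(548,182),(157,178),(470,182),(42,75),(583,72),(108,55),(520,58)])
Mt=np.array(w["mount"],float)
# nominal top plane: tool x = +0.001 (TCP .043, top .042)
def bp(px):
    d=np.c_[(px-[w["cx"],w["cy"]])/w["fx"],np.ones(len(px))]@Mt[:3,:3].T; o=Mt[:3,3]
    return o+d*((.001-o[0])/d[:,0])[:,None]
X=bp(k2); print(np.round(X*1e3,1).tolist())
# optimise rigid motion of spanner in tool frame: pitch about tool y through TCP grasp, yaw about x, small shifts
from scipy.optimize import least_squares
def pr(P):
    q=(P-Mt[:3,3])@Mt[:3,:3]; return np.c_[w["fx"]*q[:,0]/q[:,2]+w["cx"],w["fy"]*q[:,1]/q[:,2]+w["cy"]]
f=lambda p:(pr((X-[.003,0,0])@R.from_rotvec(p[:3]).as_matrix().T+[.003,0,0]+p[3:])-k14).ravel()
r=least_squares(f,np.zeros(6)); print(np.round(np.degrees(r.x[:3]),2),np.round(r.x[3:]*1e3,2),np.abs(r.fun).max())
E
python3 pnp.py
```

```text
[[1.0, -32.7, -39.5], [1.0, 31.3, -39.5], [1.0, -32.4, -51.8], [1.0, 31.0, -51.8], [1.0, -32.6, -89.0], [1.0, 31.7, -88.5], [1.0, -21.1, -89.6], [1.0, 19.3, -89.3], [1.0, -36.3, -102.0], [1.0, 34.6, -102.0], [1.0, -26.6, -104.6], [1.0, 26.2, -104.7]]
[-0.01 -4.18  0.96] [ 1.29  0.68 -0.36] 3.714748691084367
```

```bash
python3 - <<'E'
from geo import *
f=lambda:np.round(manip.get_contact_force(),1)
Rm=flatR(psi)@R.from_rotvec([0,np.radians(4.2),0]).as_matrix(); M=rv(Rm)
x=np.array(manip.get_position()); manip.servo_line(x+[0,0,.03],rate=.15)
manip.move_to(G+[0,0,.19],M); print(manip.get_time())
manip.servo_line(G+[0,0,.03],M,rate=.2); print(f(),manip.get_time())
c=wcam(); cv2.imwrite("pics/d1.png",c["image"][:,:,::-1])
s=manip.camera("scene"); crop(s["image"],200,230,420,395,3.6,"pics/d1s.png")
E
```

```text
33.4083
[ 0.3 -0.2 -2.1] 34.3583
```

View pics/d1.png

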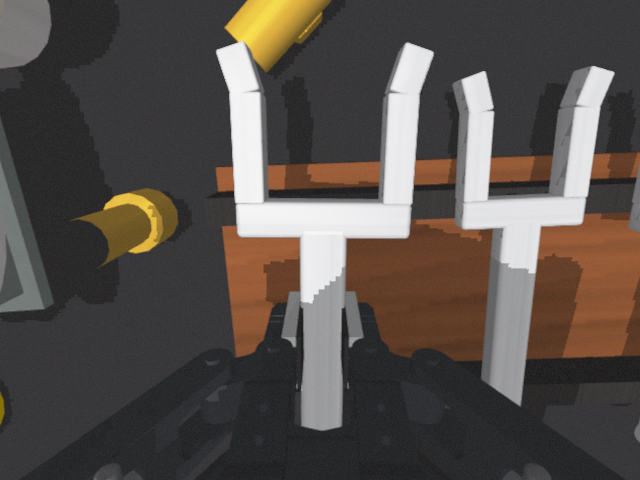

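View pics/d1s.png

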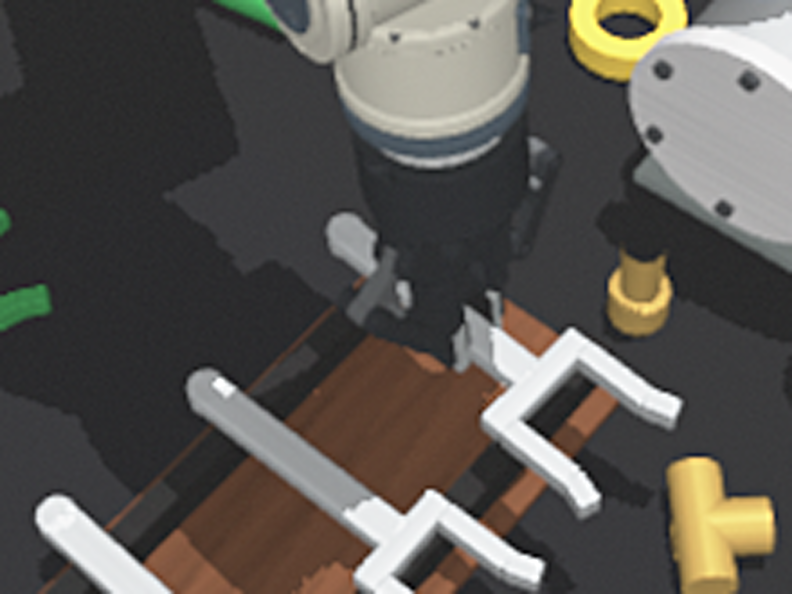

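```bash
python3 - <<'E'
from geo import *
f=lambda:np.array(manip.get_contact_force())
Rm=flatR(psi)@R.from_rotvec([0,np.radians(4.2),0]).as_matrix(); M=rv(Rm)
T=G-us*.003
b=f()
for z in(.008,.004,.003,.002,.001,0,-.001):
    manip.servo_line(T+[0,0,z],M,rate=.05); d=f()-b; print(z,np.round(d,1))
    if d[2]>4: break
manip.command_gripper(.01,f_grip=20); print(np.round(f()-b,1))
manip.command_gripper(.06); print(np.round(f()-b,1),manip.get_width(),manip.get_time())
x=np.array(manip.get_position()); manip.servo_line(x+[0,0,.13],rate=.15)
c=wcam(); cv2.imwrite("pics/d2.png",c["image"][:,:,::-1]); print(manip.get_time())
E
```

```text
0.008 [ 0.3  0.9 -0.9]
0.004 [0.4 1.4 0.6]
0.003 [ 1.3  0.7 -0.4]
0.002 [0.5 0.1 2.3]
0.001 [-1.6  1.1  8.9]
[-2.   0.7  9.1]
[0.1 1.  2. ] 0.06004712866265819 36.7667
37.8333
```

View pics/d2.png

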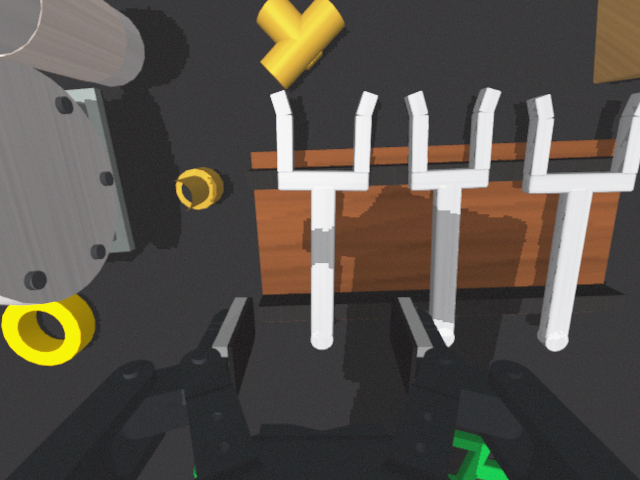

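```bash
python3 - <<'E'
from geo import *
manip.move_to(mid+.13*n,rv(toolR(F,np.radians(24))))
c=wcam(); print("q",pointer(c)[0],manip.get_time())
crop(c["image"],220,100,440,290,3.1,"pics/e1.png")
cv2.imwrite("pics/e0.png",c["image"][:,:,::-1])
manip.set_joints([-1.22,0.423,1.63,0,1.089,-.019]); manip.hold(.3)
for k in("scene","top"): cv2.imwrite(f"pics/e_{k}.png",manip.camera(k)["image"][:,:,::-1])
print(manip.get_time(),np.abs(manip.get_joint_vel()).max())
E
```

```text
q 1.776956183442139 39.3417
42.4667 0.004226809765920769
```

View pics/e1.png

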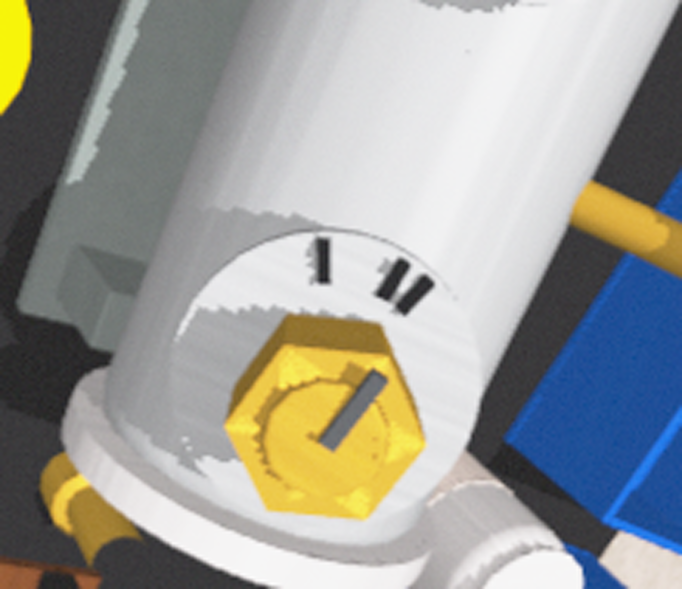

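View pics/e_scene.png

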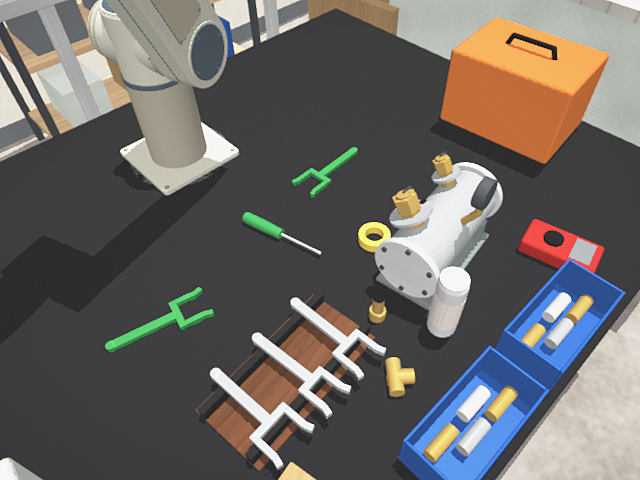

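View pics/e_top.png

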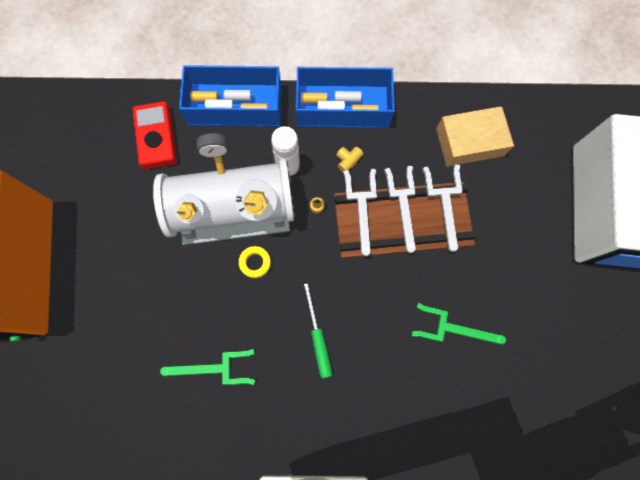

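```bash
python3 -c "
from rig import manip
manip.sign_off(); print(manip.get_time())"
```

```text
the job is handed in; nothing more can be done
the job is handed in; nothing more can be done
```

The job is handed in at about 42.5 s. The nut is at the double mark, about 0.01 rad short of its stop by my last reading.

- **By hand:** I turned the large nut with the fingers only, from about 0.05 to 1.15 rad. A picture afterwards showed the pointer on the single mark.
- **By spanner:** I took the spanner nearest the vessel. Its jaw gap measured 43 mm, against 33 mm for the middle one. I turned the nut with it to the stop, where the camera read 1.79–1.80 rad and the torque rose.
- **Putting back:** I laid the spanner flat across both bars, about 3 mm nearer the robot than before to keep its tip clear of the tee.

**What went wrong:** at the stop I pushed the spanner a few degrees too far and its jaws jammed on the nut's corners. When I backed off, it dragged the nut back to about 1.40. I turned the nut to the stop again with the spanner and worked the jaws off by pulling along the handle with small rocking moves. These turned the nut back to 1.67 at the lowest, and it rose to 1.78 again before the jaws came free. The fingers did not touch the nut after the single mark.

**Last checks:**
- The pointer lies between the two bars of the double mark. It reads 1.777 rad in a view that read about 0.012 low at the hand-tight mark, so the nut is at about 1.79.
- The spanner lies flat on both bars.
- In the final scene and top pictures, the small nut, the other spanners and everything else on the bench look the same as at the start.
- The highest wrist force I read was about 38 N, well under the 120 N limit.

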